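# Return the dice kit to the sliding-lid chest

### The arm

A 6-joint arm with a two-finger parallel gripper is mounted at the origin on the work surface. World frame = base frame: x ahead of the robot, y to its left, z up, the work surface at z = 0. Lengths are in m, angles in degrees, forces in N, time in s.
With the tool pointing down it reaches from about 0.3 to 0.75 m from the base axis. Payload 8.5 kg.
Tool frame: the origin (TCP) lies on the centre line of the jaws, within the pads' length; the fingertips stand 19 mm ahead of it and the grasp point (between the pads) is the TCP (env.tcp_to_tips is the z of the fingertips in the tool frame, in m); z points along the fingers, y is the line along which they close (so a half turn about z gives the same grasp; the last joint's range is limited). The gripper opens to 85 mm and grips with 20 to 120 N. Pads are 22 mm wide; open, the fingers measure 114 mm over their backs; the gripper's body (76 mm by 85 mm) begins 54 mm behind the grasp point. The pads swing forward as they close: fully open they stand 13 mm farther back than shut.
Start: joints at [60.143, 21.807, 74.336, -0, 83.858, -12.336], TCP at [0.166, 0.524, 0.217] pointing down, gripper open.
Joint ranges: [-178.18, 178.18], [-50.72, 133.34], [12.68, 142.11], [-81.47, 261.47], [9.98, 163.14], [-165.26, 165.26]. Speed limits (degrees/s): [136.94, 136.94, 180, 180, 180, 180].

### API

Orientations are given as a 3x3 rotation matrix whose columns are the frame's x, y, z axes.
In Python, from rig import env gives the robot as it stands.
- The arm moves only by the tool servo_tool, never from a script. Its argument "steps" is a list of rows, each an object of numbers: "tx", "ty", "tz": the shift along the world's x, y, z in cm; "yaw": the turn about the world's z in degrees; "claw": the finger opening in cm, from 0 to 8.54. In form: [{"tx": .., "ty": .., "tz": .., "yaw": .., "claw": ..}, ...]. A call has 1 to 20 rows; each row shifts and turns the commanded pose from where the row before left it; what a row does not reach is not made up. A row lasts 1/10 s, in which the tool goes at most 50 mm and 8.59 degrees, less where a joint would pass 70% of its speed; a pose out of reach is approached as far as the arm can. A call with a gripper value outside its range is refused whole. The fingers move at their own pace and stop on an object; "newtons" is the grip in N (left out, the last holds). Time passes only in rows, so rows that do not move let the fingers close. It gives the time, the measured TCP pose, the force, the opening and the grip force at its end, in the units of the state.
- env.observe(): the state, without advancing time (a new reading comes with each control period).
- env.get_image(name): name is "side" or "top"; returns (picture, depth): 420x560x3 uint8, red, green, blue; 420x560 float32, m along the optical axis (not along the pixel's ray), 0 where there is no reading.
- env.camera_model(name): a dict with "fovy" (degrees; the focal length in pixels is half the picture's height over the tangent of half this angle, whatever the lens; pixels are square), "cx", "cy" (the principal point, pixels), "dist_coeffs" ([k1, k2, p1, p2, k3] as OpenCV has them; the pictures are not rectified), "T" (4x4, takes a point from camera to world coordinates). Camera axes: x right, y down, z forward; pixel columns grow to the right and rows downward; lengths in m; the calibration is good to about 2 mm. A picture is of the moment at which its call begins. camera_model takes no time and is no camera call.
- env.close_job(): hands the job in; it is judged then, once.
The state is a dict: "time_s": time; "q": joint angles; "qvel": joint speeds; "joint_efforts": joint torques, N m; "position": TCP position; "tool_rot": TCP orientation; "ft_force": force on the tool from outside, world axes, zero at the start; "wrist_torque": the same for the moment, N m; "grip_width": finger opening in m; "gripper_force": force on a finger pad.
Only numpy, scipy, OpenCV 4.12 (cv2) and the standard library are available. Lean on these libraries where they do the work, as an engineer would, in place of code of your own. Each camera call takes 0.05 s, during which the arm holds its last target. There are 200 camera calls.

### The job

Put the play kit back in the grey chest: slide the birch lid with the bar handle across over the other lid, then load the large stone die, the dice tower and the plastic card from the spring clip into the bay this uncovers. Set the die and the tower down gently rather than dropping them, leave that lid open so the clerk can count the kit and the other lid shut, and do not disturb the other things on the table.

Things in the scene. Friction and masses are not known exactly. Their poses are not given: they have to be found in the camera images.
- bay (a point): centre of the inner floor (8 mm above the table) of the chest's left (+y) bay, 210 mm along x and 222 mm along y inside. Axes are the chest's: x away from the robot (at zero yaw), y to the left along the lids' sliding direction, z up. The grey laminate chest is 226 x 468 x 74 mm with 8 mm walls; aluminium tracks on its long walls rise to 79 mm above the table. Its other bay lies towards -y under the lower lid
- lid_grip (a point): centre of the steel bar handle that stands up on the upper birch lid: 90 mm along the chest's x, 16 mm along y, 30 mm tall (88 to 118 mm above the table). The lid (208 x 228 x 6 mm) carries it at its middle and it moves with the lid
- lid (a joint): how far the upper lid has slid (m) from covering the left bay (0) towards the chest's -y, over the lower lid, to its stop at 0.225 where the bay is fully uncovered; it slides with about 2 N of friction and stays where left. It may start up to 0.05 ajar
- lowlid (a joint): how far the lower birch lid, flat and without bar handle, has slid (m) from covering the right (-y) bay (0) towards +y under the upper lid; 0 at the start, to be left shut
- die_c (a point): centre of the large die of green stone, a 60 mm cube with white pips, about 0.45 kg, lying on the table; axes along its edges, z up
- tower_c (a point): centre (65 mm above its base) of the birch dice tower, an upright open-topped box 76 mm along its x, 56 mm along its y and 130 mm tall with 5 mm walls and a mouth low on its -x face; about 0.15 kg, standing on the table, z up
- card_c (a point): centre of the rigid white plastic card: 5 mm thick along its x, 120 mm wide along its y, 90 mm tall along its z, 65 g. It stands in a steel spring clip on a low zinc shelf edge (45 mm high), leaning 35 degrees from vertical with its top towards the robot. The clip (70 mm wide) pinches only the lowest 28 mm of the card with about 3 N; the card pulls out along its own z, its lower edge is 62 mm above the table
- smalldie: bystander: small rust-coloured metal die, 30 mm cube; origin under its centre
- pencil: bystander: pencil 186 mm long with silver ferrule, lying along its x, 9 mm thick; origin under its middle
- pawn: bystander: dark wooden pawn, 34 mm wide, 66 mm tall; origin under its centre
- deckbox: bystander: closed cardboard deck box 66 x 92 x 30 mm; origin under its centre
- mug: bystander: white mug, 80 mm wide and 95 mm tall; origin under its centre

How it is judged (in metres and radians):
On the way:
1. the upper lid is slid open over the lower lid (at least 160 mm) (value of joint lid above 0.16 m), for 0.2 s.
At the end, for the whole second after the job is handed in: The large die, the dice tower and the card all rest in the chest's left bay: each centre lies between the bay's walls and no more than 55 mm (die) or 80 mm (tower, card) above its floor, slower than 0.02 m/s; the upper lid is open at least 160 mm and the lower lid less than 30 mm (value of joint lid above 0.16 m and value of joint lowlid below 0.03 m and x of die_c in the frame of bay between -0.105 and 0.105 m and y of die_c in the frame of bay between -0.111 and 0.111 m and z of die_c in the frame of bay between 0 and 0.055 m and linear speed of each of die, tower, card below 0.02 m/s and x of tower_c in the frame of bay between -0.105 and 0.105 m and y of tower_c in the frame of bay between -0.111 and 0.111 m and z of tower_c in the frame of bay between 0 and 0.08 m and x of card_c in the frame of bay between -0.105 and 0.105 m and y of card_c in the frame of bay between -0.111 and 0.111 m and z of card_c in the frame of bay between 0 and 0.08 m); the robot touches nothing.
It fails at once if a bystander (small die, pencil, pawn, deck box or mug) is pushed more than 40 mm from its place (distance of any of smalldie, pencil, pawn, deckbox, mug from where it was at the start of the episode above 0.04 m).
It fails at once if the large die is dropped: it moves faster than 0.9 m/s inside the bay (x of die_c in the frame of bay between -0.105 and 0.105 m and y of die_c in the frame of bay between -0.111 and 0.111 m and z of die_c in the frame of bay between 0 and 0.1 m and linear speed of die above 0.9 m/s).
It fails at once if the dice tower is dropped: it moves faster than 0.9 m/s inside the bay (x of tower_c in the frame of bay between -0.105 and 0.105 m and y of tower_c in the frame of bay between -0.111 and 0.111 m and z of tower_c in the frame of bay between 0 and 0.13 m and linear speed of tower above 0.9 m/s).
It also fails if it takes over 72 s, if anything falls off the work surface, if the arm or the gripper's body presses on something with over 40 N, if the wrist force passes 120 N, or if a joint passes its speed limit or range.

## Working session

There is one attempt and no reset: what is moved stays moved. The work goes in short steps, Python scripts to look and compute and a tool call to move; the robot and the scene stay as the last step left them, time stands still between calls to the robot, and variables do not carry over. Pictures are saved under pics/ and viewed, at most 10 in all, crops included, and the job is handed in when it is done.

Besides the shell and the picture viewer there is one more tool, called after ">>>" by a JSON object that holds its "method" and its "body", one argument or row to a line. servo_tool: Moves the arm, as the interface text tells. Its arguments: {"type":"object","properties":{"steps":{"type":"array"},"newtons":{"type":"number"}},"required":["steps"]}

```bash
mkdir -p pics && cat > h.py <<'E'
import numpy as np, cv2
from rig import env
def cam(n):
    m=env.camera_model(n); f=210/np.tan(np.radians(m['fovy']/2))
    return np.array([[f,0,m['cx']],[0,f,m['cy']],[0,0,1]]),np.array(m['dist_coeffs']),np.array(m['T'])
def cloud(n):
    im,d=env.get_image(n); K,D,T=cam(n)
    v,u=np.mgrid[0:420,0:560]; p=cv2.undistortPoints(np.stack([u,v],-1).reshape(-1,1,2).astype(float),K,D).reshape(420,560,2)
    P=np.dstack([p*d[...,None],d]); W=P@T[:3,:3].T+T[:3,3]; W[d==0]=np.nan
    return im,W
E
python3 - <<'E'
from h import *
for n in ['top','side']:
    im,W=cloud(n); np.save(n+'.npy',W); cv2.imwrite(f'pics/{n}.png',im[...,::-1]); 
    cv2.imwrite(f'pics/{n}0.png',cv2.resize(im[...,::-1],(784,588),interpolation=cv2.INTER_CUBIC)); print(env.camera_model(n)['T'])
print(env.observe())
E
```

```text
[[ 0.00968576 -0.99462759  0.10306378  0.33533755]
 [-0.99995023 -0.00938751  0.00337851  0.04883884]
 [-0.00239284 -0.10309137 -0.99466901  1.17179311]
 [ 0.          0.          0.          1.        ]]
[[-0.99388839 -0.08585381  0.06939011  0.33781726]
 [-0.10881082  0.65599541 -0.74688033  1.26327344]
 [ 0.01860293 -0.74986609 -0.66132804  1.15139593]
 [ 0.          0.          0.          1.        ]]
{'time_s': 0.1, 'q': array([ 6.01425762e+01,  2.18383294e+01,  7.43792188e+01, -7.26806116e-04,
        8.38581292e+01, -1.23347971e+01]), 'qvel': array([ 0.02321176, -0.21400424, -0.12699246, -0.04811238,  0.04483824,
       -0.06951846]), 'joint_efforts': array([ 3.74980766e-03, -4.49219620e+01, -2.31656653e+01, -1.77870193e-04,
        3.62566687e-03,  3.38913128e-05]), 'position': array([0.16544966, 0.52423228, 0.21636931]), 'tool_rot': array([[-9.53598448e-01,  3.01080688e-01, -6.46621840e-04],
       [ 3.01081262e-01,  9.53597791e-01, -1.15177999e-03],
       [ 2.69838445e-04, -1.29302134e-03, -9.99999128e-01]]), 'ft_force': array([-0.47671646,  0.07188699, -0.36471116]), 'wrist_torque': array([ 0.02616271, -0.03698222, -0.01158933]), 'gripper_force': 0.0, 'grip_width': 0.08535728273027973}
```

View pics/top0.png

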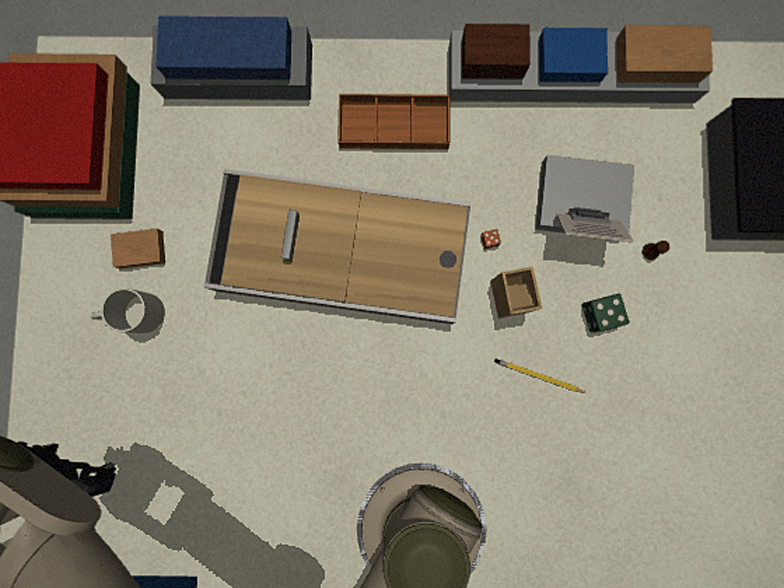

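View pics/side0.png

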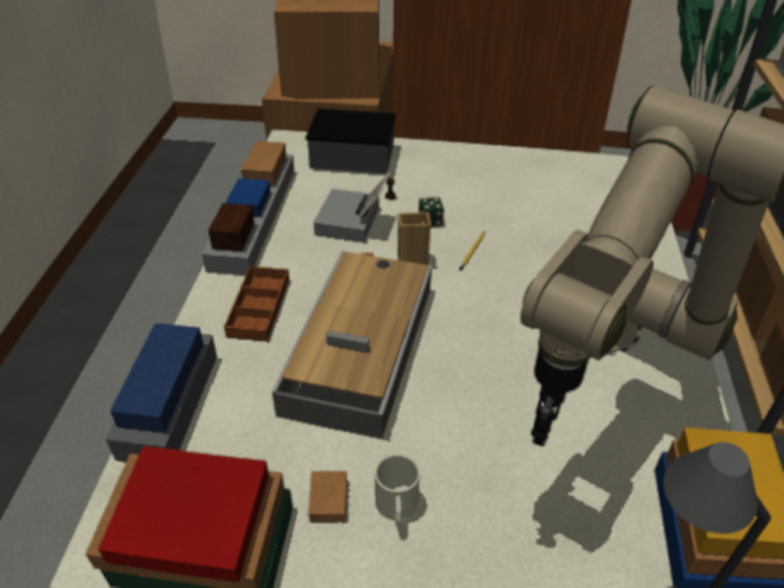

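Top picture (784-wide): chest corners about (225,172), (469,207), (455,322), (207,288), handle (290,235), tower (516,292), die (606,313), card in clip (592,224), pawn (655,249), small die (491,239), pencil (540,376). The side view agrees with this.

```bash
cat > m.py <<'E'
from h import *
W=np.load('top.npy'); im=cv2.imread('pics/top.png')
def box(u0,v0,u1,v1,z0,z1):
    s=1/1.4; R=W[int(v0*s):int(v1*s)+1,int(u0*s):int(u1*s)+1].reshape(-1,3)
    return R[(R[:,2]>z0)&(R[:,2]<z1)]
def rect(n,P):
    r=cv2.minAreaRect((P[:,:2]*1000).astype(np.float32)); print(n,np.round(r[0],1),np.round(r[1],1),round(r[2],1),'zmed',np.round(np.median(P[:,2])*1000,1),len(P))
print('table',np.nanmedian(box(300,380,400,440,-.1,.1)[:,2]))
rect('handle',box(270,195,310,275,.105,.13))
rect('chest',box(195,160,480,330,.06,.1))
rect('lid',box(195,160,480,330,.081,.1))
rect('tower',box(480,255,555,325,.11,.15))
rect('die',box(575,280,640,345,.05,.08))
rect('sdie',box(475,225,505,255,.02,.05))
rect('mug',box(90,280,170,350,.08,.12))
rect('pawn',box(635,235,675,265,.02,.08))
rect('pencil',box(485,350,595,400,.005,.015))
C=box(530,145,640,250,.055,.2); rect('card',C)
for a in np.arange(.055,.16,.01):
    Q=C[(C[:,2]>a)&(C[:,2]<a+.01)]
    if len(Q): i,j=Q[:,1].argmin(),Q[:,1].argmax(); print(round(a,3),len(Q),np.round(Q.mean(0),3),np.round(Q[i],3),np.round(Q[j],3))
rect('shelf',box(530,145,640,250,.035,.055))
s=cv2.resize(im[95:190,370:470],(800,760),interpolation=cv2.INTER_CUBIC)[:600]; cv2.imwrite('pics/c1.png',s)
E
python3 m.py
```

```text
table -0.0002719075867075871
handle [539.8 242.3] [17.2 90.2] 83.4 zmed 116.7 250
chest [529.4 158.9] [469.6 227.4] 82.6 zmed 82.9 14607
lid [528.4 158.3] [465.4 225.6] 82.6 zmed 86.5 9036
tower [ 441.3 -169.7] [76.1 56.7] 11.1 zmed 128.9 319
die [ 408.7 -347.7] [59.7 59.9] 14.5 zmed 60.1 540
sdie [ 552.5 -134. ] [30.6 30.6] 15.0 zmed 29.5 128
mug [400.9 542.9] [80.9 82.5] 49.8 zmed 91.7 295
pawn [ 533.5 -450. ] [22.3 23. ] 61.2 zmed 60.0 101
pencil [ 285.8 -227.8] [210.4  93.5] 86.6 zmed 8.5 261
card [ 569.6 -307.9] [120.4  73.6] 83.8 zmed 98.8 843
0.055 31 [ 0.599 -0.306  0.06 ] [ 0.582 -0.358  0.064] [ 0.593 -0.272  0.062]
0.065 72 [ 0.591 -0.302  0.07 ] [ 0.575 -0.368  0.073] [ 0.584 -0.25   0.074]
0.075 146 [ 0.584 -0.31   0.08 ] [ 0.571 -0.367  0.081] [ 0.581 -0.25   0.077]
0.085 137 [ 0.573 -0.307  0.089] [ 0.563 -0.366  0.091] [ 0.573 -0.249  0.089]
0.095 89 [ 0.563 -0.306  0.1  ] [ 0.553 -0.366  0.102] [ 0.565 -0.247  0.103]
0.105 89 [ 0.556 -0.307  0.11 ] [ 0.548 -0.364  0.115] [ 0.561 -0.248  0.109]
0.115 83 [ 0.549 -0.303  0.121] [ 0.539 -0.365  0.124] [ 0.557 -0.246  0.117]
0.125 115 [ 0.541 -0.303  0.131] [ 0.535 -0.363  0.13 ] [ 0.55  -0.246  0.125]
0.135 81 [ 0.536 -0.304  0.137] [ 0.529 -0.363  0.136] [ 0.54  -0.244  0.139]
shelf [ 636.1 -316.2] [172.7 140.7] 84.2 zmed 45.0 2612
```

```bash
python3 - <<'E'
from h import *
W=np.load('side.npy')
P=W.reshape(-1,3); P=P[(P[:,0]>.4)&(P[:,0]<.65)&(P[:,1]<-.15)&(P[:,1]>-.4)&(P[:,2]>.055)&(P[:,2]<.2)]
for a in np.arange(.055,.16,.01):
    Q=P[(P[:,2]>a)&(P[:,2]<a+.01)]
    if len(Q): i,j=Q[:,1].argmin(),Q[:,1].argmax(); print(round(a,3),len(Q),np.round(Q.mean(0),3),np.round(Q[i],3),np.round(Q[j],3))
E
```

```text
0.055 114 [ 0.444 -0.319  0.061] [ 0.401 -0.376  0.063] [ 0.427 -0.15   0.063]
0.065 42 [ 0.51  -0.287  0.069] [ 0.408 -0.363  0.067] [ 0.403 -0.151  0.069]
0.075 40 [ 0.58  -0.292  0.081] [ 0.57  -0.363  0.084] [ 0.424 -0.151  0.084]
0.085 43 [ 0.558 -0.276  0.089] [ 0.567 -0.345  0.091] [ 0.425 -0.15   0.094]
0.095 51 [ 0.504 -0.24   0.101] [ 0.555 -0.369  0.104] [ 0.4   -0.151  0.096]
0.105 71 [ 0.475 -0.214  0.11 ] [ 0.553 -0.352  0.11 ] [ 0.411 -0.15   0.108]
0.115 63 [ 0.479 -0.225  0.12 ] [ 0.539 -0.363  0.122] [ 0.415 -0.15   0.121]
0.125 99 [ 0.459 -0.205  0.13 ] [ 0.531 -0.358  0.135] [ 0.433 -0.15   0.127]
0.135 28 [ 0.535 -0.281  0.138] [ 0.533 -0.345  0.138] [ 0.475 -0.157  0.135]
```

View pics/c1.png

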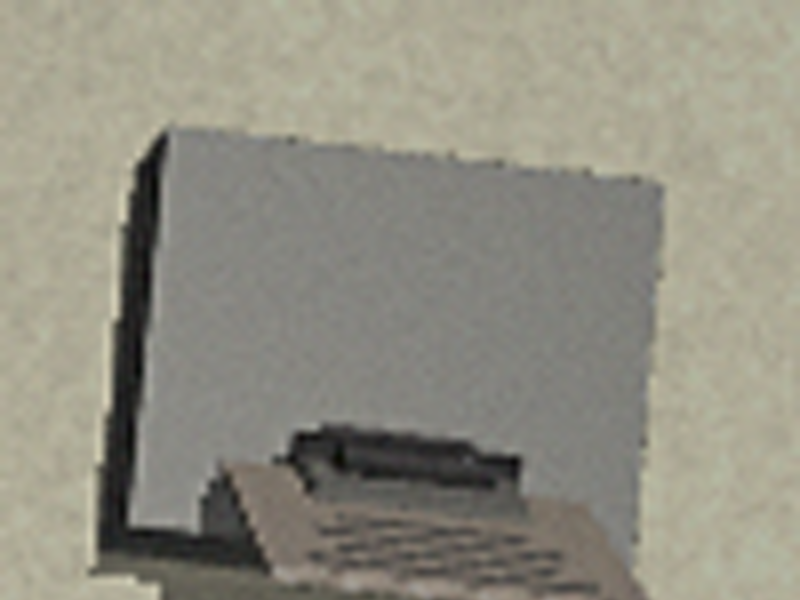

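>>> {"method": "servo_tool", "body": {
  "steps": [
    {"tx": 3.12, "ty": -2.35, "yaw": 0.84, "claw": 5},
    {"tx": 3.12, "ty": -2.35, "yaw": 0.84, "claw": 5},
    {"tx": 3.12, "ty": -2.35, "yaw": 0.84, "claw": 5},
    {"tx": 3.12, "ty": -2.35, "yaw": 0.84, "claw": 5},
    {"tx": 3.12, "ty": -2.35, "yaw": 0.84, "claw": 5},
    {"tx": 3.12, "ty": -2.35, "yaw": 0.84, "claw": 5},
    {"tx": 3.12, "ty": -2.35, "yaw": 0.84, "claw": 5},
    {"tx": 3.12, "ty": -2.35, "yaw": 0.84, "claw": 5},
    {"tx": 3.12, "ty": -2.35, "yaw": 0.84, "claw": 5},
    {"tx": 3.12, "ty": -2.35, "yaw": 0.84, "claw": 5},
    {"tx": 3.12, "ty": -2.35, "yaw": 0.84, "claw": 5},
    {"tx": 3.12, "ty": -2.35, "yaw": 0.84, "claw": 5},
    {"claw": 5},
    {"claw": 5}
  ]
}}

```text
invalid input at $.steps[0]: expected keys tx, ty, tz, yaw, claw
```

All five keys are required.

>>> {"method": "servo_tool", "body": {
  "steps": [
    {"tx": 3.12, "ty": -2.35, "tz": 0, "yaw": 0.84, "claw": 5},
    {"tx": 3.12, "ty": -2.35, "tz": 0, "yaw": 0.84, "claw": 5},
    {"tx": 3.12, "ty": -2.35, "tz": 0, "yaw": 0.84, "claw": 5},
    {"tx": 3.12, "ty": -2.35, "tz": 0, "yaw": 0.84, "claw": 5},
    {"tx": 3.12, "ty": -2.35, "tz": 0, "yaw": 0.84, "claw": 5},
    {"tx": 3.12, "ty": -2.35, "tz": 0, "yaw": 0.84, "claw": 5},
    {"tx": 3.12, "ty": -2.35, "tz": 0, "yaw": 0.84, "claw": 5},
    {"tx": 3.12, "ty": -2.35, "tz": 0, "yaw": 0.84, "claw": 5},
    {"tx": 3.12, "ty": -2.35, "tz": 0, "yaw": 0.84, "claw": 5},
    {"tx": 3.12, "ty": -2.35, "tz": 0, "yaw": 0.84, "claw": 5},
    {"tx": 3.12, "ty": -2.35, "tz": 0, "yaw": 0.84, "claw": 5},
    {"tx": 3.12, "ty": -2.35, "tz": 0, "yaw": 0.84, "claw": 5},
    {"tx": 0, "ty": 0, "tz": 0, "yaw": 0, "claw": 5},
    {"tx": 0, "ty": 0, "tz": 0, "yaw": 0, "claw": 5},
    {"tx": 0, "ty": 0, "tz": 0, "yaw": 0, "claw": 5}
  ]
}}

```text
time_s: 1.6
position: [0.5392, 0.2431, 0.2168]
tool_rot: [[-0.992, 0.129, -0.001], [0.129, 0.992, 0.0], [0.001, -0.0, -1.0]]
ft_force: [0.6, -0.1, 0.3]
grip_width: 0.0502
gripper_force: 0.0
```

>>> {"method": "servo_tool", "body": {
  "newtons": 40,
  "steps": [
    {"tx": 0, "ty": 0, "tz": -3.4, "yaw": 0, "claw": 5},
    {"tx": 0, "ty": 0, "tz": -3.4, "yaw": 0, "claw": 5},
    {"tx": 0, "ty": 0, "tz": -2, "yaw": 0, "claw": 5},
    {"tx": 0, "ty": 0, "tz": -1.4, "yaw": 0, "claw": 5},
    {"tx": 0, "ty": 0, "tz": 0, "yaw": 0, "claw": 5},
    {"tx": 0, "ty": 0, "tz": 0, "yaw": 0, "claw": 1},
    {"tx": 0, "ty": 0, "tz": 0, "yaw": 0, "claw": 1},
    {"tx": 0, "ty": 0, "tz": 0, "yaw": 0, "claw": 1},
    {"tx": 0, "ty": 0, "tz": 0, "yaw": 0, "claw": 1},
    {"tx": 0, "ty": 0, "tz": 0, "yaw": 0, "claw": 1}
  ]
}}

```text
time_s: 2.6
position: [0.5401, 0.2425, 0.1153]
tool_rot: [[-0.992, 0.13, 0.001], [0.13, 0.992, 0.0], [-0.001, 0.0, -1.0]]
ft_force: [-0.2, -0.3, 0.0]
grip_width: 0.0099
gripper_force: 0.0
```

```bash
python3 - <<'E'
from h import *
print(env.tcp_to_tips)
im,W=cloud('side')
K,D,T=cam('side')
pw=np.array([[.54,.242,.1153],[.5398,.2423,.118],[.5398,.2423,.088]])
R=np.linalg.inv(T)
uv=cv2.projectPoints(pw,cv2.Rodrigues(R[:3,:3])[0],R[:3,3],K,D)[0].reshape(-1,2); print(uv)
u,v=uv[0].astype(int)
a=im[v-60:v+45,u-70:u+70]
o=env.observe(); print(o['grip_width'],o['gripper_force'],o['ft_force'])
cv2.imwrite('pics/s1.png',cv2.resize(a[...,::-1],(784,588),interpolation=cv2.INTER_CUBIC))
E
```

```text
0.019
[[248.41931589 239.79927862]
 [248.4413628  239.21453608]
 [248.76474125 246.49957058]]
0.010340748385396637 0.0 [ 0.0289426   0.38533168 -0.24467529]
```

View pics/s1.png

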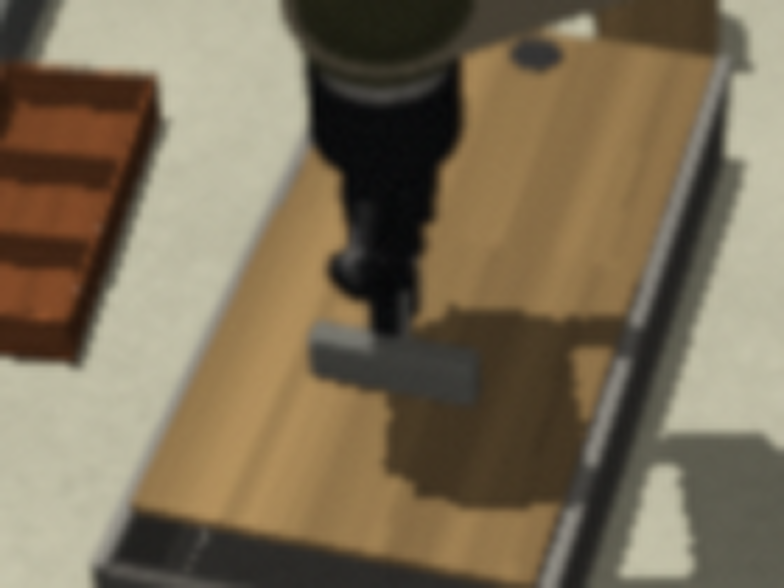

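```bash
python3 - <<'E'
from h import *
K,D,T=cam('side')
im,W=cloud('side'); 
for v in range(222,254,2): print(v,*[np.round(W[v,u]*1000).astype(int) for u in (240,248,256,262)], im[v,248],im[v,262])
o=env.observe();print(o['position'],o['grip_width'])
W0=np.load('side.npy')
for n,w in(('before',W0),('now',W)):
    P=w[225:260,232:268].reshape(-1,3);P=P[(P[:,2]>.092)&(P[:,2]<.114)]; print(n,len(P),P.mean(0),P.min(0),P.max(0))
E
```

```text
222 [550 294 232] [536 256 199] [534 140  92] [516 138  93] [10 11 10] [149 121  78]
224 [549 301 232] [535 263 197] [533 150  93] [515 144  90] [11 12 13] [147 118  76]
226 [549 303 226] [538 252 180] [532 154  89] [513 156  92] [10 11 12] [148 119  77]
228 [549 302 218] [533 277 197] [530 165  91] [512 164  92] [ 7  8 10] [146 118  76]
230 [552 293 202] [532 282 193] [529 173  90] [512 168  87] [ 9  9 11] [143 115  74]
232 [575 188  91] [533 277 181] [528 183  91] [510 180  91] [17 17 18] [139 112  72]
234 [574 197  91] [537 259 155] [526 190  90] [509 186  89] [18 19 19] [96 77 49]
236 [572 207  93] [537 261 150] [525 199  91] [508 194  88] [19 19 19] [66 52 34]
238 [564 244 121] [537 261 141] [524 209  92] [507 202  87] [29 28 27] [65 52 33]
240 [564 245 114] [540 246 119] [518 240 115] [505 211  88] [55 55 52] [64 53 37]
242 [563 250 111] [539 257 122] [516 251 118] [499 250 119] [61 62 57] [59 56 51]
244 [564 251 104] [539 257 113] [515 258 117] [499 253 114] [60 60 56] [58 57 52]
246 [562 258 103] [540 253 101] [516 254 105] [498 257 110] [57 57 54] [56 56 51]
248 [564 253  90] [540 254  94] [516 258 101] [498 258 103] [60 57 50] [55 54 49]
250 [562 261  90] [540 253  84] [516 256  90] [498 258  94] [72 57 39] [57 54 46]
252 [561 267  87] [538 266  90] [515 263  89] [499 257  85] [84 67 43] [63 51 35]
[0.54002421 0.24243497 0.11504616] 0.009932008300666548
before 290 [0.53809937 0.23910013 0.09895193] [0.4843303  0.14895564 0.09200367] [0.60307979 0.30039532 0.11398768]
now 274 [0.54053146 0.24407491 0.09917254] [0.48341144 0.14998788 0.09200314] [0.60330253 0.29947687 0.1139989 ]
```

The fingers look as if they end above the bar, with tips at about crop (385,335), although the state puts them beside it. I'll open, lower slightly and test again.

>>> {"method": "servo_tool", "body": {
  "newtons": 40,
  "steps": [
    {"tx": 0, "ty": 0, "tz": 0, "yaw": 0, "claw": 5},
    {"tx": 0, "ty": 0, "tz": 0, "yaw": 0, "claw": 5},
    {"tx": 0, "ty": 0, "tz": 0, "yaw": 0, "claw": 5},
    {"tx": 0, "ty": 0.3, "tz": -0.3, "yaw": 0, "claw": 5},
    {"tx": 0, "ty": 0, "tz": -0.3, "yaw": 0, "claw": 5},
    {"tx": 0, "ty": 0, "tz": 0, "yaw": 0, "claw": 0.5},
    {"tx": 0, "ty": 0, "tz": 0, "yaw": 0, "claw": 0.5},
    {"tx": 0, "ty": 0, "tz": 0, "yaw": 0, "claw": 0.5},
    {"tx": 0, "ty": 0, "tz": 0, "yaw": 0, "claw": 0.5},
    {"tx": 0, "ty": 0, "tz": 0, "yaw": 0, "claw": 0.5},
    {"tx": 0, "ty": 0, "tz": 0, "yaw": 0, "claw": 0.5}
  ]
}}

```text
time_s: 3.8
position: [0.54, 0.2454, 0.109]
tool_rot: [[-0.992, 0.13, 0.0], [0.13, 0.992, -0.0], [-0.0, 0.0, -1.0]]
ft_force: [1.5, -0.9, 0.0]
grip_width: 0.0052
gripper_force: 0.0
```

>>> {"method": "servo_tool", "body": {
  "steps": [
    {"tx": 0, "ty": 0, "tz": 0, "yaw": 0, "claw": 5},
    {"tx": 0, "ty": 0, "tz": 0, "yaw": 0, "claw": 5},
    {"tx": 0, "ty": 0, "tz": 0, "yaw": 0, "claw": 5},
    {"tx": 0, "ty": 0, "tz": -0.4, "yaw": 0, "claw": 5},
    {"tx": 0, "ty": 0, "tz": 0, "yaw": 0, "claw": 5}
  ]
}}

```text
time_s: 4.3
position: [0.5397, 0.2454, 0.1043]
tool_rot: [[-0.992, 0.129, -0.001], [0.129, 0.992, -0.0], [0.001, -0.0, -1.0]]
ft_force: [-0.5, 1.2, 0.1]
grip_width: 0.05
gripper_force: 0.0
```

```bash
python3 - <<'E'
from h import *
im,W=cloud('side')
a=im[165:270,185:325]
o=env.observe(); print(o['grip_width'],o['position'],o['ft_force'],o['q'])
cv2.imwrite('pics/s2.png',cv2.resize(a[...,::-1],(784,588),interpolation=cv2.INTER_CUBIC))
E
```

```text
0.050021868903410295 [0.53976096 0.24541811 0.10451647] [-0.47606269 -0.28665117 -0.41664352] [ 1.30207740e+01  3.17304844e+01  7.70596185e+01 -5.44900387e-04
  7.12572794e+01 -6.95358886e+01]
```

View pics/s2.png

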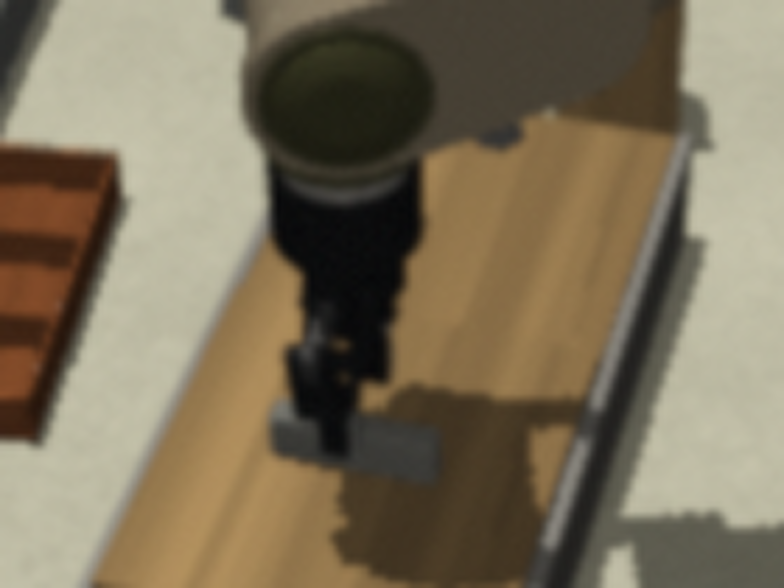

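The front finger now hangs in front of the bar, ending near crop (335,455). The real tips are higher than the reading, so I'll close here.

>>> {"method": "servo_tool", "body": {
  "newtons": 40,
  "steps": [
    {"tx": 0, "ty": 0, "tz": 0, "yaw": 0, "claw": 0.5},
    {"tx": 0, "ty": 0, "tz": 0, "yaw": 0, "claw": 0.5},
    {"tx": 0, "ty": 0, "tz": 0, "yaw": 0, "claw": 0.5},
    {"tx": 0, "ty": 0, "tz": 0, "yaw": 0, "claw": 0.5},
    {"tx": 0, "ty": 0, "tz": 0, "yaw": 0, "claw": 0.5}
  ]
}}

```text
time_s: 4.85
position: [0.54, 0.2455, 0.1049]
tool_rot: [[-0.992, 0.129, 0.0], [0.129, 0.992, 0.0], [-0.0, 0.0, -1.0]]
ft_force: [-0.1, 0.7, 0.4]
grip_width: 0.0051
gripper_force: 0.0
```

```bash
python3 - <<'E'
from h import *
im,W=cloud('side')
a=im[165:270,185:325]
cv2.imwrite('pics/s3.png',cv2.resize(a[...,::-1],(784,588),interpolation=cv2.INTER_CUBIC))
im,W=cloud('top'); np.save('t2.npy',W)
cv2.imwrite('pics/t2.png',im[...,::-1])
b=im[100:240,130:330]; 
P=W[100:240,130:330].reshape(-1,3); P=P[(P[:,2]>.1)&(P[:,2]<.122)]; print(len(P),P.min(0),P.max(0),P.mean(0))
E
```

```text
Traceback (most recent call last):
ValueError: zero-size array to reduction operation minimum which has no identity
```

View pics/s3.png

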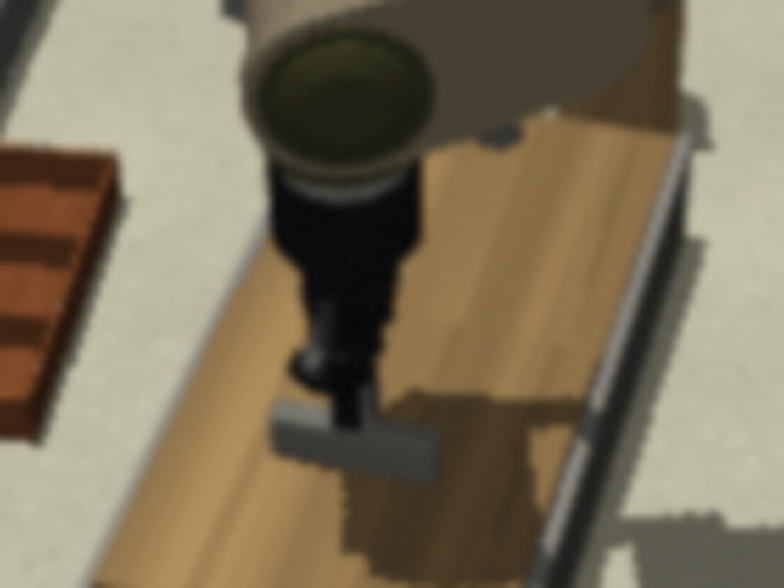

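Even shut, the fingertips end at the bar's top (crop (350,425)). So the true tips are about 34 mm higher than the state implies. Going lower.

>>> {"method": "servo_tool", "body": {
  "newtons": 40,
  "steps": [
    {"tx": 0, "ty": 0, "tz": 0, "yaw": 0, "claw": 5},
    {"tx": 0, "ty": 0, "tz": 0, "yaw": 0, "claw": 5},
    {"tx": 0, "ty": 0, "tz": 0, "yaw": 0, "claw": 5},
    {"tx": 0, "ty": 0, "tz": -0.8, "yaw": 0, "claw": 5},
    {"tx": 0, "ty": 0, "tz": -0.8, "yaw": 0, "claw": 5},
    {"tx": 0, "ty": 0, "tz": 0, "yaw": 0, "claw": 5},
    {"tx": 0, "ty": 0, "tz": 0, "yaw": 0, "claw": 0.5},
    {"tx": 0, "ty": 0, "tz": 0, "yaw": 0, "claw": 0.5},
    {"tx": 0, "ty": 0, "tz": 0, "yaw": 0, "claw": 0.5},
    {"tx": 0, "ty": 0, "tz": 0, "yaw": 0, "claw": 0.5},
    {"tx": 0, "ty": 0, "tz": 0, "yaw": 0, "claw": 0.5},
    {"tx": 0, "ty": 0, "tz": 0, "yaw": 0, "claw": 0.5}
  ]
}}

```text
time_s: 6.15
position: [0.5401, 0.2455, 0.0893]
tool_rot: [[-0.992, 0.129, 0.001], [0.129, 0.992, 0.0], [-0.001, 0.0, -1.0]]
ft_force: [-0.7, 0.2, 3.2]
grip_width: 0.015
gripper_force: 41.2
```

Gripped. Now the slide.

>>> {"method": "servo_tool", "body": {
  "steps": [
    {"tx": -0.25, "ty": -1.9, "tz": 0, "yaw": 0, "claw": 0.5},
    {"tx": -0.25, "ty": -1.9, "tz": 0, "yaw": 0, "claw": 0.5},
    {"tx": -0.25, "ty": -1.9, "tz": 0, "yaw": 0, "claw": 0.5},
    {"tx": -0.25, "ty": -1.9, "tz": 0, "yaw": 0, "claw": 0.5},
    {"tx": -0.25, "ty": -1.9, "tz": 0, "yaw": 0, "claw": 0.5},
    {"tx": -0.25, "ty": -1.9, "tz": 0, "yaw": 0, "claw": 0.5},
    {"tx": -0.25, "ty": -1.9, "tz": 0, "yaw": 0, "claw": 0.5},
    {"tx": -0.25, "ty": -1.9, "tz": 0, "yaw": 0, "claw": 0.5},
    {"tx": -0.25, "ty": -1.9, "tz": 0, "yaw": 0, "claw": 0.5},
    {"tx": -0.13, "ty": -1, "tz": 0, "yaw": 0, "claw": 0.5},
    {"tx": -0.1, "ty": -0.75, "tz": 0, "yaw": 0, "claw": 0.5},
    {"tx": 0, "ty": 0, "tz": 0, "yaw": 0, "claw": 0.5}
  ]
}}

```text
time_s: 7.35
position: [0.5157, 0.0562, 0.0893]
tool_rot: [[-0.992, 0.13, 0.001], [0.13, 0.992, -0.001], [-0.001, -0.001, -1.0]]
ft_force: [2.0, -1.4, 4.8]
grip_width: 0.0148
gripper_force: 41.3
```

>>> {"method": "servo_tool", "body": {
  "steps": [
    {"tx": -0.07, "ty": -0.5, "tz": 0, "yaw": 0, "claw": 0.5},
    {"tx": 0, "ty": 0, "tz": 0, "yaw": 0, "claw": 0.5},
    {"tx": 0, "ty": 0, "tz": 0, "yaw": 0, "claw": 4},
    {"tx": 0, "ty": 0, "tz": 0, "yaw": 0, "claw": 4},
    {"tx": 0, "ty": 0, "tz": 0, "yaw": 0, "claw": 4},
    {"tx": 0, "ty": 0, "tz": 4, "yaw": 0, "claw": 4},
    {"tx": 0, "ty": 0, "tz": 4, "yaw": 0, "claw": 4},
    {"tx": 0, "ty": 0, "tz": 4, "yaw": 0, "claw": 0},
    {"tx": 0, "ty": 0, "tz": 0, "yaw": 0, "claw": 0},
    {"tx": 0, "ty": 0, "tz": 0, "yaw": 0, "claw": 0},
    {"tx": 0, "ty": 0, "tz": 0, "yaw": 0, "claw": 0}
  ]
}}

```text
time_s: 8.45
position: [0.5137, 0.0521, 0.2075]
tool_rot: [[-0.992, 0.129, -0.003], [0.129, 0.992, 0.0], [0.003, -0.0, -1.0]]
ft_force: [-0.1, -0.4, -1.4]
grip_width: -0.0002
gripper_force: 0.0
```

```bash
python3 - <<'E'
from h import *
im,W=cloud('side'); np.save('s4.npy',W)
K,D,T=cam('side'); R=np.linalg.inv(T)
o=env.observe(); p=o['position']; print(p,o['grip_width'])
pw=np.array([p+[0,0,z] for z in np.arange(-.02,.05,.01)])
uv=cv2.projectPoints(pw,cv2.Rodrigues(R[:3,:3])[0],R[:3,3],K,D)[0].reshape(-1,2); print(np.round(uv,1))
u,v=uv[2].astype(int); print(u,v)
a=im[v-50:v+55,u-70:u+70]
cv2.imwrite('pics/s4.png',cv2.resize(a[...,::-1],(784,588),interpolation=cv2.INTER_CUBIC))
np.save('im4.npy',im)
E
```

```text
[0.51372422 0.05207002 0.20737627] 0.0005290722287602807
[[266.3 180.5]
 [266.3 177.9]
 [266.3 175.3]
 [266.3 172.7]
 [266.2 170. ]
 [266.2 167.4]
 [266.2 164.7]
 [266.2 162. ]]
266 175
```

View pics/s4.png

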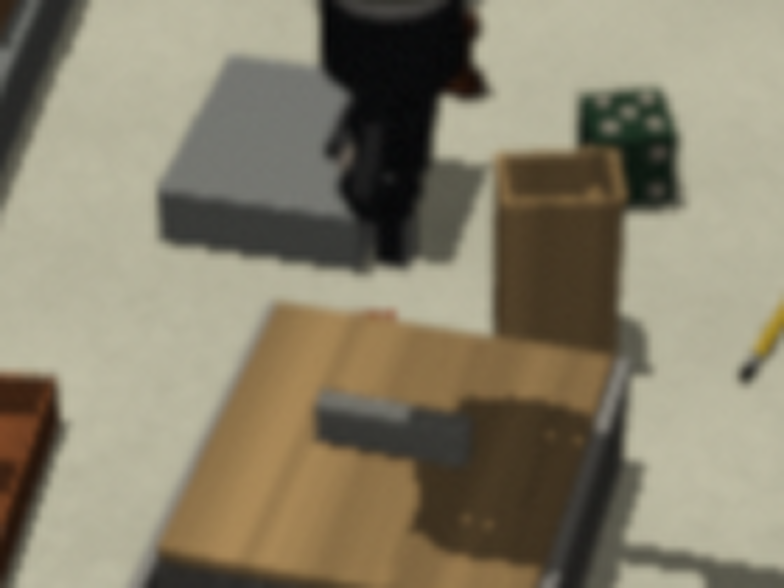

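Shut tips are at crop (393,265), i.e. pixel (266.2,172.3). So the true tips are at reported z + 11 mm, the grasp point is at reported z + 30 mm, and x and y agree. The lid is open; next is the die.

>>> {"method": "servo_tool", "body": {
  "steps": [
    {"tx": -1.17, "ty": -4.44, "tz": 0, "yaw": 2.43, "claw": 8.5},
    {"tx": -1.17, "ty": -4.44, "tz": 0, "yaw": 2.43, "claw": 8.5},
    {"tx": -1.17, "ty": -4.44, "tz": 0, "yaw": 2.43, "claw": 8.5},
    {"tx": -1.17, "ty": -4.44, "tz": 0, "yaw": 2.43, "claw": 8.5},
    {"tx": -1.17, "ty": -4.44, "tz": 0, "yaw": 2.43, "claw": 8.5},
    {"tx": -1.17, "ty": -4.44, "tz": 0, "yaw": 2.43, "claw": 8.5},
    {"tx": -1.17, "ty": -4.44, "tz": 0, "yaw": 2.43, "claw": 8.5},
    {"tx": -1.17, "ty": -4.44, "tz": 0, "yaw": 2.43, "claw": 8.5},
    {"tx": -1.17, "ty": -4.44, "tz": 0, "yaw": 2.43, "claw": 8.5},
    {"tx": 0, "ty": 0, "tz": 0, "yaw": 0, "claw": 8.5},
    {"tx": 0, "ty": 0, "tz": -4, "yaw": 0, "claw": 8.5},
    {"tx": 0, "ty": 0, "tz": -4, "yaw": 0, "claw": 8.5},
    {"tx": 0, "ty": 0, "tz": -2, "yaw": 0, "claw": 8.5},
    {"tx": 0, "ty": 0, "tz": 0, "yaw": 0, "claw": 8.5}
  ]
}}

```text
time_s: 9.9
position: [0.4081, -0.3456, 0.1055]
tool_rot: [[-0.968, -0.249, -0.005], [-0.249, 0.968, 0.006], [0.003, 0.007, -1.0]]
ft_force: [-0.4, 0.8, -0.5]
grip_width: 0.0851
gripper_force: 0.0
```

>>> {"method": "servo_tool", "body": {
  "newtons": 50,
  "steps": [
    {"tx": 0, "ty": -0.1, "tz": -2.5, "yaw": 0, "claw": 8.5},
    {"tx": 0, "ty": 0, "tz": -2.5, "yaw": 0, "claw": 8.5},
    {"tx": 0, "ty": 0, "tz": -2, "yaw": 0, "claw": 8.5},
    {"tx": 0, "ty": 0, "tz": -1.5, "yaw": 0, "claw": 8.5},
    {"tx": 0, "ty": 0, "tz": -1.5, "yaw": 0, "claw": 8.5},
    {"tx": 0, "ty": 0, "tz": 0, "yaw": 0, "claw": 8.5},
    {"tx": 0, "ty": 0, "tz": 0, "yaw": 0, "claw": 5},
    {"tx": 0, "ty": 0, "tz": 0, "yaw": 0, "claw": 5},
    {"tx": 0, "ty": 0, "tz": 0, "yaw": 0, "claw": 5},
    {"tx": 0, "ty": 0, "tz": 0, "yaw": 0, "claw": 5}
  ]
}}

```text
time_s: 10.9
position: [0.4096, -0.3487, 0.0103]
tool_rot: [[-0.968, -0.249, 0.001], [-0.249, 0.968, -0.001], [-0.001, -0.001, -1.0]]
ft_force: [-0.1, 1.0, 6.9]
grip_width: 0.0593
gripper_force: 55.4
```

>>> {"method": "servo_tool", "body": {
  "steps": [
    {"tx": 0, "ty": 0, "tz": 1, "yaw": 0, "claw": 5},
    {"tx": 0, "ty": 0, "tz": 3, "yaw": 0, "claw": 5},
    {"tx": 0, "ty": 0, "tz": 4, "yaw": 0, "claw": 5},
    {"tx": 0, "ty": 0, "tz": 4, "yaw": 0, "claw": 5},
    {"tx": 0, "ty": 0, "tz": 4, "yaw": 0, "claw": 5},
    {"tx": 0, "ty": 0, "tz": 3, "yaw": 0, "claw": 5},
    {"tx": 0, "ty": 0, "tz": 0, "yaw": 0, "claw": 5},
    {"tx": 0, "ty": 0, "tz": 0, "yaw": 0, "claw": 5}
  ]
}}

```text
time_s: 11.7
position: [0.4088, -0.3482, 0.1987]
tool_rot: [[-0.968, -0.249, -0.0], [-0.249, 0.968, 0.0], [0.0, 0.0, -1.0]]
ft_force: [-1.1, -1.1, -4.9]
grip_width: 0.0595
gripper_force: 56.2
```

>>> {"method": "servo_tool", "body": {
  "steps": [
    {"tx": 0.58, "ty": 2.26, "tz": 0, "yaw": -1.46, "claw": 5},
    {"tx": 0.58, "ty": 4.52, "tz": 0, "yaw": -1.46, "claw": 5},
    {"tx": 0.58, "ty": 4.52, "tz": 0, "yaw": -1.46, "claw": 5},
    {"tx": 0.58, "ty": 4.52, "tz": 0, "yaw": -1.46, "claw": 5},
    {"tx": 0.58, "ty": 4.52, "tz": 0, "yaw": -1.46, "claw": 5},
    {"tx": 0.58, "ty": 4.52, "tz": 0, "yaw": -1.46, "claw": 5},
    {"tx": 0.58, "ty": 4.52, "tz": 0, "yaw": -1.46, "claw": 5},
    {"tx": 0.58, "ty": 4.52, "tz": 0, "yaw": -1.46, "claw": 5},
    {"tx": 0.58, "ty": 4.52, "tz": 0, "yaw": -1.46, "claw": 5},
    {"tx": 0.58, "ty": 4.52, "tz": 0, "yaw": -1.46, "claw": 5},
    {"tx": 0.58, "ty": 4.52, "tz": 0, "yaw": -1.46, "claw": 5},
    {"tx": 0.58, "ty": 4.52, "tz": 0, "yaw": -1.46, "claw": 5},
    {"tx": 0.58, "ty": 4.52, "tz": 0, "yaw": -1.46, "claw": 5},
    {"tx": 0.58, "ty": 4.52, "tz": 0, "yaw": -1.46, "claw": 5},
    {"tx": 0.58, "ty": 4.52, "tz": 0, "yaw": -1.46, "claw": 5},
    {"tx": 0, "ty": 2.26, "tz": 0, "yaw": 0, "claw": 5},
    {"tx": 0, "ty": 0, "tz": 0, "yaw": 0, "claw": 5},
    {"tx": 0, "ty": 0, "tz": 0, "yaw": 0, "claw": 5}
  ]
}}

```text
time_s: 13.5
position: [0.4954, 0.3291, 0.1969]
tool_rot: [[-0.992, 0.129, -0.004], [0.129, 0.992, -0.002], [0.003, -0.002, -1.0]]
ft_force: [0.1, -0.2, -4.1]
grip_width: 0.0594
gripper_force: 56.2
```

```bash
python3 - <<'E'
from h import *
im,W=cloud('side'); im2,_=cloud('top')
cv2.imwrite('pics/s5.png',cv2.resize(np.vstack([im[100:400,100:450],im2[60:300,100:450]])[...,::-1],(389,600)))
E
```

```text
(no output)
```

View pics/s5.png

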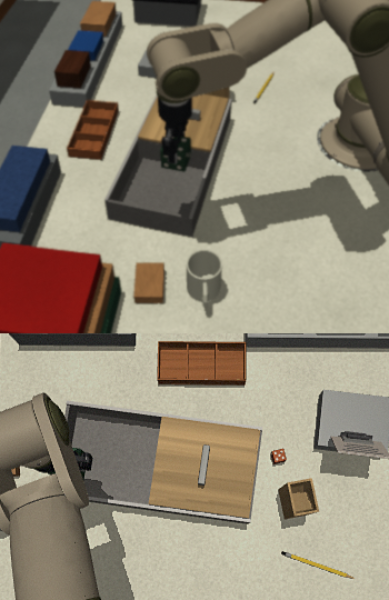

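The bay is open, the lid is stacked over the other one, and the die hangs over the bay. Lowering.

>>> {"method": "servo_tool", "body": {
  "steps": [
    {"tx": 0, "ty": 0, "tz": -3, "yaw": 0, "claw": 5},
    {"tx": 0, "ty": 0, "tz": -3, "yaw": 0, "claw": 5},
    {"tx": 0, "ty": 0, "tz": -3, "yaw": 0, "claw": 5},
    {"tx": 0, "ty": 0, "tz": -3, "yaw": 0, "claw": 5},
    {"tx": 0, "ty": 0, "tz": -2, "yaw": 0, "claw": 5},
    {"tx": 0, "ty": 0, "tz": -1.5, "yaw": 0, "claw": 5},
    {"tx": 0, "ty": 0, "tz": -1, "yaw": 0, "claw": 5},
    {"tx": 0, "ty": 0, "tz": -0.5, "yaw": 0, "claw": 5},
    {"tx": 0, "ty": 0, "tz": -0.3, "yaw": 0, "claw": 5},
    {"tx": 0, "ty": 0, "tz": 0, "yaw": 0, "claw": 5},
    {"tx": 0, "ty": 0, "tz": 0, "yaw": 0, "claw": 5}
  ]
}}

```text
time_s: 14.7
position: [0.4965, 0.3294, 0.0266]
tool_rot: [[-0.992, 0.13, 0.001], [0.13, 0.992, 0.0], [-0.001, 0.001, -1.0]]
ft_force: [-0.3, -0.8, -3.6]
grip_width: 0.0595
gripper_force: 56.1
```

>>> {"method": "servo_tool", "body": {
  "steps": [
    {"tx": 0, "ty": 0, "tz": -0.3, "yaw": 0, "claw": 5},
    {"tx": 0, "ty": 0, "tz": -0.3, "yaw": 0, "claw": 5},
    {"tx": 0, "ty": 0, "tz": -0.2, "yaw": 0, "claw": 5},
    {"tx": 0, "ty": 0, "tz": 0, "yaw": 0, "claw": 5},
    {"tx": 0, "ty": 0, "tz": 0, "yaw": 0, "claw": 5}
  ]
}}

```text
time_s: 15.2
position: [0.4961, 0.3294, 0.0183]
tool_rot: [[-0.992, 0.13, 0.0], [0.13, 0.992, -0.0], [-0.0, -0.0, -1.0]]
ft_force: [-2.9, -0.7, 3.0]
grip_width: 0.0592
gripper_force: 56.9
```

>>> {"method": "servo_tool", "body": {
  "steps": [
    {"tx": 0, "ty": 0, "tz": 0, "yaw": 0, "claw": 7.6},
    {"tx": 0, "ty": 0, "tz": 0, "yaw": 0, "claw": 7.6},
    {"tx": 0, "ty": 0, "tz": 0, "yaw": 0, "claw": 7.6},
    {"tx": 0, "ty": 0, "tz": 1, "yaw": 0, "claw": 7.6},
    {"tx": 0, "ty": 0, "tz": 2, "yaw": 0, "claw": 7.6},
    {"tx": 0, "ty": 0, "tz": 3, "yaw": 0, "claw": 7.6},
    {"tx": 0, "ty": 0, "tz": 4.5, "yaw": 0, "claw": 7.6},
    {"tx": 0, "ty": 0, "tz": 4.5, "yaw": 0, "claw": 7.6},
    {"tx": 0, "ty": 0, "tz": 4.5, "yaw": 0, "claw": 7.6}
  ]
}}

```text
time_s: 16.1
position: [0.4959, 0.3292, 0.2157]
tool_rot: [[-0.992, 0.13, 0.001], [0.13, 0.992, 0.0], [-0.001, 0.0, -1.0]]
ft_force: [0.5, 0.2, 0.3]
grip_width: 0.0758
gripper_force: 0.0
```

>>> {"method": "servo_tool", "body": {
  "steps": [
    {"tx": -0.46, "ty": -4.16, "tz": 0, "yaw": 1.54, "claw": 8.5},
    {"tx": -0.46, "ty": -4.16, "tz": 0, "yaw": 1.54, "claw": 8.5},
    {"tx": -0.46, "ty": -4.16, "tz": 0, "yaw": 1.54, "claw": 8.5},
    {"tx": -0.46, "ty": -4.16, "tz": 0, "yaw": 1.54, "claw": 8.5},
    {"tx": -0.46, "ty": -4.16, "tz": 0, "yaw": 1.54, "claw": 8.5},
    {"tx": -0.46, "ty": -4.16, "tz": 0, "yaw": 1.54, "claw": 8.5},
    {"tx": -0.46, "ty": -4.16, "tz": 0, "yaw": 1.54, "claw": 8.5},
    {"tx": -0.46, "ty": -4.16, "tz": 0, "yaw": 1.54, "claw": 8.5},
    {"tx": -0.46, "ty": -4.16, "tz": 0, "yaw": 1.54, "claw": 8.5},
    {"tx": -0.46, "ty": -4.16, "tz": 0, "yaw": 1.54, "claw": 8.5},
    {"tx": -0.46, "ty": -4.16, "tz": 0, "yaw": 1.54, "claw": 8.5},
    {"tx": -0.46, "ty": -4.16, "tz": 0, "yaw": 1.54, "claw": 8.5},
    {"tx": 0, "ty": 0, "tz": 0, "yaw": 0, "claw": 8.5},
    {"tx": 0, "ty": 0, "tz": 0, "yaw": 0, "claw": 8.5},
    {"tx": 0, "ty": 0, "tz": 0, "yaw": 0, "claw": 8.5}
  ]
}}

```text
time_s: 17.6
position: [0.441, -0.169, 0.2133]
tool_rot: [[-0.981, -0.192, 0.0], [-0.192, 0.981, -0.0], [-0.0, -0.0, -1.0]]
ft_force: [0.4, 0.6, -0.3]
grip_width: 0.0849
gripper_force: 0.0
```

>>> {"method": "servo_tool", "body": {
  "newtons": 30,
  "steps": [
    {"tx": 0, "ty": 0, "tz": -4, "yaw": 0, "claw": 8.5},
    {"tx": 0, "ty": 0, "tz": -3, "yaw": 0, "claw": 8.5},
    {"tx": 0, "ty": 0, "tz": -2.5, "yaw": 0, "claw": 8.5},
    {"tx": 0, "ty": 0, "tz": -2, "yaw": 0, "claw": 8.5},
    {"tx": 0, "ty": 0, "tz": -1.8, "yaw": 0, "claw": 8.5},
    {"tx": 0, "ty": 0, "tz": 0, "yaw": 0, "claw": 8.5},
    {"tx": 0, "ty": 0, "tz": 0, "yaw": 0, "claw": 4.8},
    {"tx": 0, "ty": 0, "tz": 0, "yaw": 0, "claw": 4.8},
    {"tx": 0, "ty": 0, "tz": 0, "yaw": 0, "claw": 4.8},
    {"tx": 0, "ty": 0, "tz": 0, "yaw": 0, "claw": 4.8},
    {"tx": 0, "ty": 0, "tz": 0, "yaw": 0, "claw": 4.8}
  ]
}}

```text
time_s: 18.7
position: [0.4415, -0.1696, 0.0811]
tool_rot: [[-0.982, -0.191, 0.002], [-0.191, 0.982, -0.0], [-0.002, -0.001, -1.0]]
ft_force: [0.7, 3.5, 6.0]
grip_width: 0.0558
gripper_force: 31.8
```

>>> {"method": "servo_tool", "body": {
  "steps": [
    {"tx": 0, "ty": 0, "tz": 2, "yaw": 0, "claw": 4.8},
    {"tx": 0, "ty": 0, "tz": 3.5, "yaw": 0, "claw": 4.8},
    {"tx": 0, "ty": 0, "tz": 3.5, "yaw": 0, "claw": 4.8},
    {"tx": 0, "ty": 0, "tz": 3.5, "yaw": 0, "claw": 4.8},
    {"tx": 0, "ty": 0, "tz": 2.5, "yaw": 0, "claw": 4.8},
    {"tx": 0.66, "ty": 2.06, "tz": 0, "yaw": -1.54, "claw": 4.8},
    {"tx": 1.33, "ty": 4.13, "tz": 0, "yaw": -1.54, "claw": 4.8},
    {"tx": 1.33, "ty": 4.13, "tz": 0, "yaw": -1.54, "claw": 4.8},
    {"tx": 1.33, "ty": 4.13, "tz": 0, "yaw": -1.54, "claw": 4.8},
    {"tx": 1.33, "ty": 4.13, "tz": 0, "yaw": -1.54, "claw": 4.8},
    {"tx": 1.33, "ty": 4.13, "tz": 0, "yaw": -1.54, "claw": 4.8},
    {"tx": 1.33, "ty": 4.13, "tz": 0, "yaw": -1.54, "claw": 4.8},
    {"tx": 1.33, "ty": 4.13, "tz": 0, "yaw": -1.54, "claw": 4.8},
    {"tx": 1.33, "ty": 4.13, "tz": 0, "yaw": -1.54, "claw": 4.8},
    {"tx": 1.33, "ty": 4.13, "tz": 0, "yaw": -1.54, "claw": 4.8},
    {"tx": 1.33, "ty": 4.13, "tz": 0, "yaw": -1.54, "claw": 4.8},
    {"tx": 1.33, "ty": 4.13, "tz": 0, "yaw": -1.54, "claw": 4.8},
    {"tx": 0.66, "ty": 2.06, "tz": 0, "yaw": 0, "claw": 4.8},
    {"tx": 0, "ty": 0, "tz": 0, "yaw": 0, "claw": 4.8},
    {"tx": 0, "ty": 0, "tz": 0, "yaw": 0, "claw": 4.8}
  ]
}}

```text
time_s: 20.7
position: [0.6002, 0.3255, 0.2298]
tool_rot: [[-0.992, 0.13, -0.0], [0.13, 0.992, -0.001], [0.0, -0.001, -1.0]]
ft_force: [0.0, 0.3, -1.6]
grip_width: 0.0555
gripper_force: 33.7
```

>>> {"method": "servo_tool", "body": {
  "steps": [
    {"tx": 0, "ty": 0, "tz": -3, "yaw": 0, "claw": 4.8},
    {"tx": 0, "ty": 0, "tz": -3, "yaw": 0, "claw": 4.8},
    {"tx": 0, "ty": 0, "tz": -3, "yaw": 0, "claw": 4.8},
    {"tx": 0, "ty": 0, "tz": -2, "yaw": 0, "claw": 4.8},
    {"tx": 0, "ty": 0, "tz": -1.2, "yaw": 0, "claw": 4.8},
    {"tx": 0, "ty": 0, "tz": -0.7, "yaw": 0, "claw": 4.8},
    {"tx": 0, "ty": 0, "tz": -0.4, "yaw": 0, "claw": 4.8},
    {"tx": 0, "ty": 0, "tz": -0.3, "yaw": 0, "claw": 4.8},
    {"tx": 0, "ty": 0, "tz": -0.3, "yaw": 0, "claw": 4.8},
    {"tx": 0, "ty": 0, "tz": 0, "yaw": 0, "claw": 4.8},
    {"tx": 0, "ty": 0, "tz": 0, "yaw": 0, "claw": 4.8}
  ]
}}

```text
time_s: 21.8
position: [0.6006, 0.3257, 0.0913]
tool_rot: [[-0.992, 0.13, 0.001], [0.13, 0.992, 0.0], [-0.0, 0.0, -1.0]]
ft_force: [0.2, -0.2, -1.4]
grip_width: 0.0559
gripper_force: 33.7
```

>>> {"method": "servo_tool", "body": {
  "steps": [
    {"tx": 0, "ty": 0, "tz": -0.2, "yaw": 0, "claw": 4.8},
    {"tx": 0, "ty": 0, "tz": -0.2, "yaw": 0, "claw": 4.8},
    {"tx": 0, "ty": 0, "tz": 0, "yaw": 0, "claw": 4.8},
    {"tx": 0, "ty": 0, "tz": 0, "yaw": 0, "claw": 4.8}
  ]
}}

```text
time_s: 22.2
position: [0.6009, 0.326, 0.0891]
tool_rot: [[-0.992, 0.13, 0.003], [0.13, 0.992, 0.001], [-0.003, 0.001, -1.0]]
ft_force: [-2.8, -0.1, 9.5]
grip_width: 0.0557
gripper_force: 33.7
```

>>> {"method": "servo_tool", "body": {
  "steps": [
    {"tx": 0, "ty": 0, "tz": 0, "yaw": 0, "claw": 8.0},
    {"tx": 0, "ty": 0, "tz": 0, "yaw": 0, "claw": 8.0},
    {"tx": 0, "ty": 0, "tz": 0, "yaw": 0, "claw": 8.0},
    {"tx": 0, "ty": 0, "tz": 1, "yaw": 0, "claw": 8.0},
    {"tx": 0, "ty": 0, "tz": 3, "yaw": 0, "claw": 8.0},
    {"tx": 0, "ty": 0, "tz": 4.5, "yaw": 0, "claw": 8.0},
    {"tx": 0, "ty": 0, "tz": 4.5, "yaw": 0, "claw": 8.0}
  ]
}}

```text
time_s: 22.9
position: [0.6002, 0.3255, 0.2189]
tool_rot: [[-0.992, 0.13, -0.0], [0.13, 0.992, -0.0], [0.0, -0.0, -1.0]]
ft_force: [0.3, 0.1, 0.1]
grip_width: 0.0802
gripper_force: 0.0
```

>>> {"method": "servo_tool", "body": {
  "steps": [
    {"tx": -0.41, "ty": -4.2, "tz": 0, "yaw": -5.9, "claw": 5},
    {"tx": -0.41, "ty": -4.2, "tz": 0, "yaw": -5.9, "claw": 5},
    {"tx": -0.41, "ty": -4.2, "tz": 0, "yaw": -5.9, "claw": 5},
    {"tx": -0.41, "ty": -4.2, "tz": 0, "yaw": -5.9, "claw": 5},
    {"tx": -0.41, "ty": -4.2, "tz": 0, "yaw": -5.9, "claw": 5},
    {"tx": -0.41, "ty": -4.2, "tz": 0, "yaw": -5.9, "claw": 5},
    {"tx": -0.41, "ty": -4.2, "tz": 0, "yaw": -5.9, "claw": 5},
    {"tx": -0.41, "ty": -4.2, "tz": 0, "yaw": -5.9, "claw": 5},
    {"tx": -0.41, "ty": -4.2, "tz": 0, "yaw": -5.9, "claw": 5},
    {"tx": -0.41, "ty": -4.2, "tz": 0, "yaw": -5.9, "claw": 5},
    {"tx": -0.41, "ty": -4.2, "tz": 0, "yaw": -5.9, "claw": 5},
    {"tx": -0.41, "ty": -4.2, "tz": 0, "yaw": -5.9, "claw": 5},
    {"tx": -0.41, "ty": -4.2, "tz": 0, "yaw": -5.9, "claw": 5},
    {"tx": -0.41, "ty": -4.2, "tz": 0, "yaw": -5.9, "claw": 5},
    {"tx": -0.41, "ty": -4.2, "tz": 0, "yaw": -5.9, "claw": 5},
    {"tx": 0, "ty": 0, "tz": 0, "yaw": 0, "claw": 5},
    {"tx": 0, "ty": 0, "tz": 0, "yaw": 0, "claw": 5},
    {"tx": 0, "ty": 0, "tz": 0, "yaw": 0, "claw": 5}
  ]
}}

```text
time_s: 24.7
position: [0.5392, -0.3034, 0.2174]
tool_rot: [[0.103, 0.995, 0.0], [0.995, -0.103, -0.0], [0.0, 0.0, -1.0]]
ft_force: [-0.2, 0.2, 1.3]
grip_width: 0.0499
gripper_force: 0.0
```

```bash
python3 - <<'E'
from h import *
im,W=cloud('side'); np.save('s6.npy',W); im2,W2=cloud('top'); np.save('top.npy',W2)
a=cv2.resize(im[200:330,170:330],(400,325)); b=cv2.resize(im2[100:240,130:330],(400,280))
c=cv2.resize(im[100:205,215:355],(400,300)); d=cv2.resize(im2[80:240,320:480],(400,300))
print(env.observe()['position'])
L=np.vstack([a,b])[:600]; R=np.vstack([c,d])[:600]
cv2.imwrite('pics/q6.png',np.hstack([L[:600],R[:600]])[...,::-1])
E
```

```text
[ 0.53929082 -0.30312159  0.21740475]
```

View pics/q6.png

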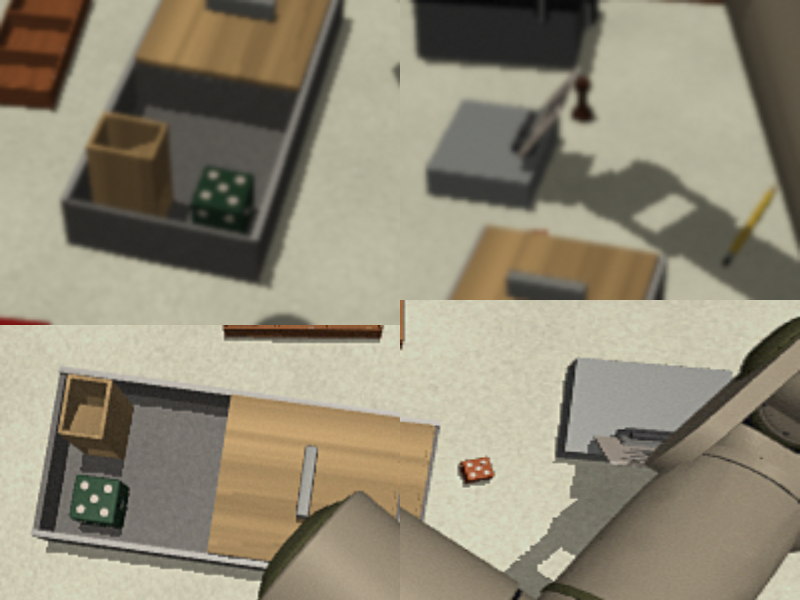

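Die and tower stand in the bay's far-left corners ((95,500) and (90,405) in the lower-left tile), the rest of the bay is free, and the card is still in its clip. Down onto the card.

>>> {"method": "servo_tool", "body": {
  "newtons": 30,
  "steps": [
    {"tx": 0, "ty": 0, "tz": -3, "yaw": 0, "claw": 5},
    {"tx": 0, "ty": 0, "tz": -3, "yaw": 0, "claw": 5},
    {"tx": 0, "ty": 0, "tz": -2.5, "yaw": 0, "claw": 5},
    {"tx": 0, "ty": 0, "tz": -1.5, "yaw": 0, "claw": 5},
    {"tx": 0, "ty": 0, "tz": -1.2, "yaw": 0, "claw": 5},
    {"tx": 0, "ty": 0, "tz": 0, "yaw": 0, "claw": 5},
    {"tx": 0, "ty": 0, "tz": 0, "yaw": 0, "claw": 0},
    {"tx": 0, "ty": 0, "tz": 0, "yaw": 0, "claw": 0},
    {"tx": 0, "ty": 0, "tz": 0, "yaw": 0, "claw": 0},
    {"tx": 0, "ty": 0, "tz": 0, "yaw": 0, "claw": 0},
    {"tx": 0, "ty": 0, "tz": 0, "yaw": 0, "claw": 0},
    {"tx": 0, "ty": 0, "tz": 0, "yaw": 0, "claw": 0}
  ]
}}

```text
time_s: 26.0
position: [0.5407, -0.3048, 0.1071]
tool_rot: [[0.104, 0.995, 0.005], [0.995, -0.104, -0.003], [-0.002, 0.006, -1.0]]
ft_force: [3.4, 1.3, 6.4]
grip_width: 0.0127
gripper_force: 26.5
```

>>> {"method": "servo_tool", "body": {
  "steps": [
    {"tx": -0.34, "ty": 0.03, "tz": 0.49, "yaw": 0, "claw": 0},
    {"tx": -0.34, "ty": 0.03, "tz": 0.49, "yaw": 0, "claw": 0},
    {"tx": -0.34, "ty": 0.03, "tz": 0.49, "yaw": 0, "claw": 0},
    {"tx": -0.34, "ty": 0.03, "tz": 0.49, "yaw": 0, "claw": 0},
    {"tx": -0.34, "ty": 0.03, "tz": 0.49, "yaw": 0, "claw": 0},
    {"tx": -0.34, "ty": 0.03, "tz": 0.49, "yaw": 0, "claw": 0},
    {"tx": -0.34, "ty": 0.03, "tz": 0.49, "yaw": 0, "claw": 0},
    {"tx": -0.34, "ty": 0.03, "tz": 0.49, "yaw": 0, "claw": 0},
    {"tx": -0.34, "ty": 0.03, "tz": 0.49, "yaw": 0, "claw": 0},
    {"tx": -0.34, "ty": 0.03, "tz": 0.49, "yaw": 0, "claw": 0},
    {"tx": 0, "ty": 0, "tz": 0, "yaw": 0, "claw": 0},
    {"tx": 0, "ty": 0, "tz": 0, "yaw": 0, "claw": 0}
  ]
}}

```text
time_s: 27.2
position: [0.5049, -0.3013, 0.154]
tool_rot: [[0.104, 0.995, 0.0], [0.995, -0.104, -0.0], [-0.0, 0.0, -1.0]]
ft_force: [0.9, 0.3, 0.1]
grip_width: 0.0002
gripper_force: 0.0
```

```bash
python3 - <<'E'
from h import *
im,W=cloud('side'); np.save('s7.npy',W)
K,D,T=cam('side'); R=np.linalg.inv(T)
p=env.observe()['position']
uv=cv2.projectPoints(p[None],cv2.Rodrigues(R[:3,:3])[0],R[:3,3],K,D)[0].ravel(); u,v=uv.astype(int); print(u,v)
cv2.imwrite('pics/s7.png',cv2.resize(im[v-50:v+55,u-70:u+70][...,::-1],(640,480),interpolation=cv2.INTER_CUBIC))
E
```

```text
282 128
```

View pics/s7.png

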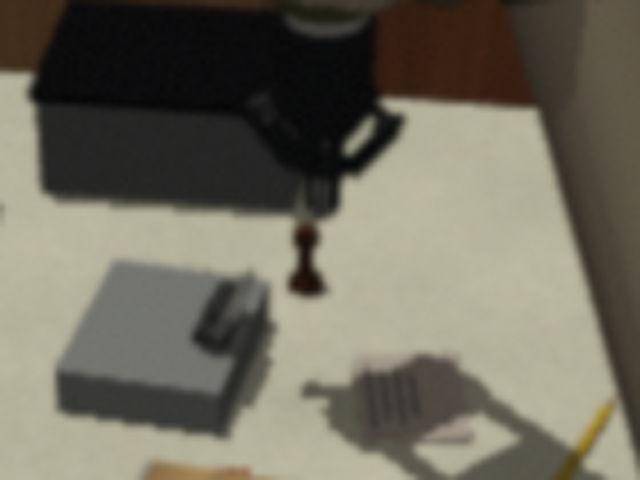

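The side crop shows the card slipped out of the grip: empty fingers at (320,190), and the card flat on the table, face up, near (415,395). The picture budget is used up, so from here I'll measure by numbers. First I'll clear the arm, then locate the card.

>>> {"method": "servo_tool", "body": {
  "steps": [
    {"tx": 0, "ty": 4.8, "tz": 0.5, "yaw": 0, "claw": 0},
    {"tx": 0, "ty": 4.8, "tz": 0.5, "yaw": 0, "claw": 0},
    {"tx": 0, "ty": 4.8, "tz": 0.5, "yaw": 0, "claw": 0},
    {"tx": 0, "ty": 4.8, "tz": 0.5, "yaw": 0, "claw": 0},
    {"tx": 0, "ty": 4.8, "tz": 0.5, "yaw": 0, "claw": 0},
    {"tx": 0, "ty": 4.8, "tz": 0, "yaw": 0, "claw": 0},
    {"tx": 0, "ty": 4.8, "tz": 0, "yaw": 0, "claw": 0},
    {"tx": 0, "ty": 4.8, "tz": 0, "yaw": 0, "claw": 0}
  ]
}}

```text
time_s: 28.05
position: [0.5047, 0.0846, 0.1788]
tool_rot: [[0.104, 0.995, -0.0], [0.995, -0.104, -0.0], [-0.0, -0.0, -1.0]]
ft_force: [0.6, -0.5, 0.0]
grip_width: -0.0
gripper_force: 0.0
```

```bash
python3 - <<'E'
from h import *
im,W=cloud('top'); np.save('t8.npy',W); cv2.imwrite('pics/t8.png',im[...,::-1])
im0=cv2.imread('pics/top.png')[...,::-1]
x,y,z=W[...,0],W[...,1],W[...,2]
reg=(x>.2)&(x<.6)&(y<-.1)&(y>-.55)
# colour: redness relative to table
t=im0[250:300,215:285].reshape(-1,3).mean(0); print('table col',t)
f=im.astype(float); hz=np.nan_to_num(z)
for lo,hi in((.0035,.02),(.02,.1)):
    m=(reg&(hz>lo)&(hz<hi)).astype(np.uint8); m=cv2.morphologyEx(m,cv2.MORPH_OPEN,np.ones((3,3)))
    n,l,s,c=cv2.connectedComponentsWithStats(m)
    for i in range(1,n):
        if s[i,4]>60:
            P=W[l==i]; r=cv2.minAreaRect((P[:,:2]*1000).astype(np.float32)); print(lo,s[i],np.round(r[0]),np.round(r[1]),round(r[2],1),np.round(np.nanpercentile(P[:,2],[5,50,95])*1000,1),f[l==i].mean(0).round())
E
```

```text
table col [175.00542857 171.654      151.43371429]
0.0035 [459 174  10  12  64] [ 532. -446.] [31. 18.] 18.1 [ 5.3 11.2 17.8] [37. 23. 15.]
0.0035 [411 199  14   8  70] [ 467. -319.] [20. 38.] 1.9 [3.7 6.3 8.8] [180. 169. 156.]
0.0035 [404 204  15  18 123] [ 440. -301.] [46. 38.] 7.8 [4.2 6.3 8.9] [166. 157. 145.]
0.0035 [389 221  16  13 119] [ 402. -260.] [30. 42.] 22.4 [3.9 6.1 9.2] [191. 180. 166.]
0.0035 [368 262  27  11  96] [ 292. -217.] [76.  9.] 70.7 [ 5.4  9.  12.2] [177. 149.  49.]
0.02 [384 150  66  20 976] [ 582. -310.] [172.  41.] 86.7 [27.8 46.2 84.4] [98. 98. 94.]
0.02 [345 164  12  13 122] [ 553. -134.] [31. 30.] 10.0 [25.3 29.4 33.4] [146.  93.  67.]
0.02 [464 172  14  10 102] [ 533. -451.] [22. 21.] 87.0 [20.9 60.6 65.9] [44. 25. 15.]
```

```bash
python3 - <<'E'
from h import *
im=cv2.imread('pics/t8.png')[...,::-1].astype(float); W=np.load('t8.npy')
K,D,T=cam('top')
b=cv2.GaussianBlur(im,(0,0),1.2); r=(b[...,0]-b[...,1])/b.sum(2)
m0=np.zeros((420,560),np.uint8); m0[185:250,370:430]=1
print('table r',np.median(r[255:300,215:285]),r[255:300,215:285].std())
z=cv2.medianBlur(np.nan_to_num(W[...,2]).astype(np.float32),5)
m=((r>.017)&(m0>0)&(im.sum(2)>90)).astype(np.uint8); m=cv2.morphologyEx(m,cv2.MORPH_CLOSE,np.ones((7,7))); m=cv2.morphologyEx(m,cv2.MORPH_OPEN,np.ones((5,5)))
n,l,s,c=cv2.connectedComponentsWithStats(m); i=1+s[1:,4].argmax(); print(s[i])
for row in range(186,250,4): print(row,''.join('#' if l[row,u]==i else ('o' if z[row,u]>.003 else '.') for u in range(370,430,1)))
cnt=max(cv2.findContours((l==i).astype(np.uint8),0,2)[0],key=len).astype(float)
p=cv2.undistortPoints(cnt.reshape(-1,1,2),K,D).reshape(-1,2); d=np.c_[p,np.ones(len(p))]@T[:3,:3].T
w=T[:3,3]+d*((.005-T[2,3])/d[:,2])[:,None]
R=cv2.minAreaRect((w[:,:2]*1000).astype(np.float32)); print(R, cv2.boxPoints(R).round())
E
```

```text
table r 0.030557592806062815 0.002637413279854414
[ 388  199   42   37 1278]
186 ............................................................
190 ............................................................
194 ............................................................
198 ....................................................ooooo...
202 ............................o.oo..########################..
206 ................oo#########################################o
210 .................o##########################################
214 ..................##########################################
218 .................o##########################################
222 ...................#########################################
226 ..................oo########################################
230 ...................oo#####################################oo
234 ....................oo############ooooo.....................
238 ............................................................
242 ............................................................
246 ............................................................
((427.4555969238281, -296.8196716308594), (86.14862823486328, 115.68140411376953), 10.507596015930176) [[ 375. -248.]
 [ 396. -362.]
 [ 480. -346.]
 [ 459. -232.]]
```

```bash
cat > cardm.py <<'E'
from h import *
def card(im,u0,u1,v0,v1,z=.005,show=False):
    K,D,T=cam('top'); im=im.astype(float)
    b=cv2.GaussianBlur(im,(0,0),1.2); r=(b[...,0]-b[...,1])/b.sum(2)
    m0=np.zeros((420,560),np.uint8); m0[v0:v1,u0:u1]=1
    m=((r>.017)&(m0>0)&(im.sum(2)>90)).astype(np.uint8); m=cv2.morphologyEx(m,cv2.MORPH_CLOSE,np.ones((7,7))); m=cv2.morphologyEx(m,cv2.MORPH_OPEN,np.ones((5,5)))
    n,l,s,c=cv2.connectedComponentsWithStats(m); i=1+s[1:,4].argmax(); print(s[i])
    cnt=max(cv2.findContours((l==i).astype(np.uint8),0,2)[0],key=len).astype(float)
    p=cv2.undistortPoints(cnt.reshape(-1,1,2),K,D).reshape(-1,2); d=np.c_[p,np.ones(len(p))]@T[:3,:3].T
    w=T[:3,3]+d*((z-T[2,3])/d[:,2])[:,None]
    R=cv2.minAreaRect((w[:,:2]*1000).astype(np.float32)); print(R, cv2.boxPoints(R).round().tolist())
    if show:
        for row in range(v0,v1,3): print(row,''.join('#' if l[row,u]==i else '.' for u in range(u0,u1)))
E
python3 - <<'E'
from cardm import *
card(cv2.imread('pics/t8.png')[...,::-1],365,450,185,250,show=True)
W=np.load('t8.npy')
P=W[100:250,150:345].reshape(-1,3)
for lo,hi in((.06,.0815),(.0825,.095)):
    Q=P[(P[:,2]>lo)&(P[:,2]<hi)&(P[:,1]<.1)]
    q=(Q[:,:2]-[.5294,.1589])@np.array([[.992,.129],[-.129,.992]]).T
    print(lo,len(Q),np.percentile(q[:,0],[1,99]),np.percentile(q[:,1],[0.5,1,5,50]),np.median(Q[:,2]))
q=(P[:,:2]-[.5294,.1589])@np.array([[.992,.129],[-.129,.992]]).T
for a in np.arange(-.25,-.2,.004):
    k=(abs(q[:,0])<.06)&(q[:,1]>a)&(q[:,1]<a+.004); print(round(a,3),k.sum(),np.median(P[k,2]).round(4))
E
```

```text
[ 388  199   45   37 1313]
((427.4624328613281, -296.8565979003906), (86.14862823486328, 115.75658416748047), 10.507596015930176) [[375.0, -248.0], [396.0, -362.0], [480.0, -346.0], [459.0, -232.0]]
185 .....................................................................................
188 .....................................................................................
191 .....................................................................................
194 .....................................................................................
197 .....................................................................................
200 ...................................................############......................
203 ...................................############################......................
206 .......................#########################################.....................
209 .......................##########################################....................
212 .......................##########################################....................
2
[... 807 characters left out ...]
.
242 .....................................................................................
245 .....................................................................................
248 .....................................................................................
0.06 420 [-0.16689943  0.06624939] [-0.25202979 -0.25154909 -0.24686484 -0.21098991] 0.07742163142719694
0.0825 2400 [-0.15123852  0.05301898] [-0.23804291 -0.23502995 -0.2240055  -0.18012373] 0.08762821673394561
-0.25 44 0.0016
-0.246 49 0.07
-0.242 41 0.0763
-0.238 47 0.0807
-0.234 49 0.0845
-0.23 64 0.0865
-0.226 66 0.0864
-0.222 60 0.0876
-0.218 74 0.0874
-0.214 63 0.0879
-0.21 72 0.0877
-0.206 68 0.0878
-0.202 70 0.0876
```

>>> {"method": "servo_tool", "body": {
  "steps": [
    {"tx": -0.56, "ty": -4.24, "tz": 0, "yaw": 1.5, "claw": 5.5},
    {"tx": -0.56, "ty": -4.24, "tz": 0, "yaw": 1.5, "claw": 5.5},
    {"tx": -0.56, "ty": -4.24, "tz": 0, "yaw": 1.5, "claw": 5.5},
    {"tx": -0.56, "ty": -4.24, "tz": 0, "yaw": 1.5, "claw": 5.5},
    {"tx": -0.56, "ty": -4.24, "tz": 0, "yaw": 1.5, "claw": 5.5},
    {"tx": -0.56, "ty": -4.24, "tz": 0, "yaw": 1.5, "claw": 5.5},
    {"tx": -0.56, "ty": -4.24, "tz": 0, "yaw": 1.5, "claw": 5.5},
    {"tx": -0.56, "ty": -4.24, "tz": 0, "yaw": 1.5, "claw": 5.5},
    {"tx": -0.56, "ty": -4.24, "tz": 0, "yaw": 1.5, "claw": 5.5},
    {"tx": -0.56, "ty": -4.24, "tz": 0, "yaw": 1.5, "claw": 5.5},
    {"tx": -0.56, "ty": -4.24, "tz": 0, "yaw": 1.5, "claw": 5.5},
    {"tx": 0, "ty": 0, "tz": -4, "yaw": 0, "claw": 5.5},
    {"tx": 0, "ty": 0, "tz": -4, "yaw": 0, "claw": 5.5},
    {"tx": 0, "ty": 0, "tz": -4, "yaw": 0, "claw": 5.5},
    {"tx": 0, "ty": 0, "tz": -3, "yaw": 0, "claw": 5.5},
    {"tx": 0, "ty": 0, "tz": -2, "yaw": 0, "claw": 5.5},
    {"tx": 0, "ty": 0, "tz": 0, "yaw": 0, "claw": 5.5},
    {"tx": 0, "ty": 0, "tz": 0, "yaw": 0, "claw": 5.5}
  ]
}}

```text
time_s: 29.9
position: [0.4436, -0.384, 0.0093]
tool_rot: [[-0.183, 0.983, 0.0], [0.983, 0.183, -0.0], [-0.0, 0.0, -1.0]]
ft_force: [0.5, -0.3, 0.7]
grip_width: 0.055
gripper_force: 0.0
```

>>> {"method": "servo_tool", "body": {
  "steps": [
    {"tx": 0, "ty": 0, "tz": -0.8, "yaw": 0, "claw": 5.5},
    {"tx": 0, "ty": 0, "tz": -0.8, "yaw": 0, "claw": 5.5},
    {"tx": 0, "ty": 0, "tz": 0, "yaw": 0, "claw": 5.5},
    {"tx": 0, "ty": 0, "tz": 0, "yaw": 0, "claw": 5.5}
  ]
}}

```text
time_s: 30.3
position: [0.4434, -0.3838, -0.007]
tool_rot: [[-0.183, 0.983, 0.0], [0.983, 0.183, -0.0], [-0.0, 0.0, -1.0]]
ft_force: [0.0, 0.4, 0.6]
grip_width: 0.0553
gripper_force: 0.0
```

>>> {"method": "servo_tool", "body": {
  "steps": [
    {"tx": 0, "ty": 0, "tz": -0.3, "yaw": 0, "claw": 5.5},
    {"tx": 0, "ty": 0, "tz": 0, "yaw": 0, "claw": 5.5}
  ]
}}

```text
time_s: 30.5
position: [0.4433, -0.3837, -0.0102]
tool_rot: [[-0.183, 0.983, -0.0], [0.983, 0.183, 0.0], [0.0, -0.0, -1.0]]
ft_force: [-0.6, -0.8, 0.5]
grip_width: 0.055
gripper_force: 0.0
```

>>> {"method": "servo_tool", "body": {
  "steps": [
    {"tx": 0, "ty": 0, "tz": -0.3, "yaw": 0, "claw": 5.5},
    {"tx": 0, "ty": 0, "tz": 0, "yaw": 0, "claw": 5.5}
  ]
}}

```text
time_s: 30.7
position: [0.4433, -0.3836, -0.0134]
tool_rot: [[-0.183, 0.983, -0.0], [0.983, 0.183, 0.0], [0.0, -0.0, -1.0]]
ft_force: [-0.4, -0.3, -0.4]
grip_width: 0.0551
gripper_force: 0.0
```

>>> {"method": "servo_tool", "body": {
  "steps": [
    {"tx": 0, "ty": 0, "tz": -0.2, "yaw": 0, "claw": 5.5},
    {"tx": 0, "ty": 0, "tz": 0, "yaw": 0, "claw": 5.5}
  ]
}}

```text
time_s: 30.9
position: [0.4433, -0.3837, -0.0153]
tool_rot: [[-0.183, 0.983, -0.0], [0.983, 0.183, 0.0], [0.0, -0.0, -1.0]]
ft_force: [0.8, 0.1, 0.0]
grip_width: 0.0548
gripper_force: 0.0
```

>>> {"method": "servo_tool", "body": {
  "steps": [
    {"tx": 0, "ty": 0, "tz": -0.2, "yaw": 0, "claw": 5.5},
    {"tx": 0, "ty": 0, "tz": 0, "yaw": 0, "claw": 5.5}
  ]
}}

```text
time_s: 31.1
position: [0.4433, -0.3837, -0.0173]
tool_rot: [[-0.183, 0.983, -0.0], [0.983, 0.183, 0.0], [0.0, -0.0, -1.0]]
ft_force: [-0.2, -0.1, 0.0]
grip_width: 0.0553
gripper_force: 0.0
```

>>> {"method": "servo_tool", "body": {
  "steps": [
    {"tx": 0, "ty": 0, "tz": -0.2, "yaw": 0, "claw": 5.5},
    {"tx": 0, "ty": 0, "tz": 0, "yaw": 0, "claw": 5.5}
  ]
}}

```text
time_s: 31.3
position: [0.4435, -0.3839, -0.0184]
tool_rot: [[-0.183, 0.983, 0.0], [0.983, 0.183, -0.001], [-0.001, 0.0, -1.0]]
ft_force: [-2.8, 1.7, 7.9]
grip_width: 0.0548
gripper_force: 3.6
```

>>> {"method": "servo_tool", "body": {
  "steps": [
    {"tx": 0, "ty": 0, "tz": 0.25, "yaw": 0, "claw": 5.5},
    {"tx": -0.18, "ty": 0.98, "tz": 0, "yaw": 0, "claw": 5.5},
    {"tx": -0.18, "ty": 0.98, "tz": 0, "yaw": 0, "claw": 5.5},
    {"tx": -0.18, "ty": 0.98, "tz": 0, "yaw": 0, "claw": 5.5},
    {"tx": 0.13, "ty": 1.4, "tz": 0, "yaw": -1.8, "claw": 5.5},
    {"tx": 0.13, "ty": 1.4, "tz": 0, "yaw": -1.8, "claw": 5.5},
    {"tx": 0.13, "ty": 1.4, "tz": 0, "yaw": -1.8, "claw": 5.5},
    {"tx": 0.13, "ty": 1.4, "tz": 0, "yaw": -1.8, "claw": 5.5},
    {"tx": 0.13, "ty": 1.4, "tz": 0, "yaw": -1.8, "claw": 5.5},
    {"tx": 0.13, "ty": 1.4, "tz": 0, "yaw": -1.8, "claw": 5.5},
    {"tx": 0.13, "ty": 1.4, "tz": 0, "yaw": -1.8, "claw": 5.5},
    {"tx": 0.13, "ty": 1.4, "tz": 0, "yaw": -1.8, "claw": 5.5},
    {"tx": 0.13, "ty": 1.4, "tz": 0, "yaw": -1.8, "claw": 5.5},
    {"tx": 0.13, "ty": 1, "tz": 0, "yaw": -1.7, "claw": 5.5},
    {"tx": 0, "ty": 0, "tz": 0, "yaw": 0, "claw": 5.5}
  ]
}}

```text
time_s: 32.8
position: [0.4505, -0.2166, -0.0166]
tool_rot: [[0.127, 0.992, -0.001], [0.992, -0.127, 0.001], [0.001, -0.001, -1.0]]
ft_force: [-0.4, 0.3, -0.2]
grip_width: 0.0554
gripper_force: 0.0
```

```bash
python3 - <<'E'
from cardm import *
im,W=cloud('top'); cv2.imwrite('pics/t9.png',im[...,::-1])
im2,W2=cloud('side'); np.save('s9.npy',W2); cv2.imwrite('pics/s9.png',im2[...,::-1])
print(env.observe()['ft_force'])
try: card(im,320,430,160,250,show=True)
except Exception as e: print(e)
E
```

```text
[ 0.08861576  0.32885086 -0.11431168]
[ 320  160  110   90 8046]
((461.1663513183594, -202.69313049316406), (246.0475616455078, 299.9420471191406), 0.02364053949713707) [[338.0, -53.0], [338.0, -353.0], [584.0, -353.0], [584.0, -53.0]]
160 ##############................................................................................................
163 ##############...............#######..........................................................................
166 ##############.........##############.........................................######..........................
169 ##############.........###############......................................##########........................
172 ######################################....................................##############......................
175 ######################################..................................####################..................
178 #################################....................................##########################...............
181 #################################......................
[... 1885 characters left out ...]
##########
232 ##############################################################################################################
235 #############################################################################################################.
238 ##########################################################################################################....
241 ##########################################################################################################....
244 ##########################################################################################################....
247 ##########################################################################################################....
```

>>> {"method": "servo_tool", "body": {
  "steps": [
    {"tx": 0.09, "ty": 0.7, "tz": 0, "yaw": 0, "claw": 5.5},
    {"tx": 0.09, "ty": 0.7, "tz": 0, "yaw": 0, "claw": 5.5},
    {"tx": 0, "ty": 0, "tz": 0, "yaw": 0, "claw": 5.5}
  ]
}}

```text
time_s: 33.2
position: [0.4527, -0.2035, -0.0166]
tool_rot: [[0.128, 0.992, -0.0], [0.992, -0.128, 0.0], [0.0, -0.0, -1.0]]
ft_force: [0.0, -1.2, -0.2]
grip_width: 0.055
gripper_force: 0.0
```

>>> {"method": "servo_tool", "body": {
  "steps": [
    {"tx": 0.03, "ty": 0.25, "tz": 0, "yaw": 0, "claw": 5.5},
    {"tx": 0, "ty": 0, "tz": 0, "yaw": 0, "claw": 5.5}
  ]
}}

```text
time_s: 33.4
position: [0.4531, -0.2016, -0.0166]
tool_rot: [[0.128, 0.992, -0.0], [0.992, -0.128, 0.0], [0.0, -0.0, -1.0]]
ft_force: [-0.3, -0.7, -1.4]
grip_width: 0.055
gripper_force: 0.0
```

>>> {"method": "servo_tool", "body": {
  "steps": [
    {"tx": 0.03, "ty": 0.25, "tz": 0, "yaw": 0, "claw": 5.5},
    {"tx": 0, "ty": 0, "tz": 0, "yaw": 0, "claw": 5.5}
  ]
}}

```text
time_s: 33.6
position: [0.4533, -0.1992, -0.0166]
tool_rot: [[0.128, 0.992, -0.0], [0.992, -0.128, 0.0], [0.0, -0.0, -1.0]]
ft_force: [0.4, 0.6, 1.1]
grip_width: 0.055
gripper_force: 0.0
```

>>> {"method": "servo_tool", "body": {
  "steps": [
    {"tx": 0.03, "ty": 0.25, "tz": 0, "yaw": 0, "claw": 5.5},
    {"tx": 0, "ty": 0, "tz": 0, "yaw": 0, "claw": 5.5}
  ]
}}

```text
time_s: 33.8
position: [0.4538, -0.1971, -0.0165]
tool_rot: [[0.128, 0.992, 0.0], [0.992, -0.128, -0.001], [-0.001, 0.0, -1.0]]
ft_force: [-0.1, -2.2, -1.3]
grip_width: 0.0549
gripper_force: 1.1
```

>>> {"method": "servo_tool", "body": {
  "steps": [
    {"tx": 0.03, "ty": 0.25, "tz": 0, "yaw": 0, "claw": 5.5},
    {"tx": 0, "ty": 0, "tz": 0, "yaw": 0, "claw": 5.5}
  ]
}}

```text
time_s: 34.0
position: [0.4546, -0.196, -0.0157]
tool_rot: [[0.128, 0.992, 0.002], [0.992, -0.128, -0.004], [-0.003, 0.002, -1.0]]
ft_force: [-2.1, -8.2, 6.3]
grip_width: 0.0547
gripper_force: 5.3
```

>>> {"method": "servo_tool", "body": {
  "steps": [
    {"tx": 0.03, "ty": 0.25, "tz": 0, "yaw": 0, "claw": 5.5},
    {"tx": 0, "ty": 0, "tz": 0, "yaw": 0, "claw": 5.5}
  ]
}}

```text
time_s: 34.2
position: [0.455, -0.1954, -0.0155]
tool_rot: [[0.127, 0.992, 0.002], [0.992, -0.127, -0.007], [-0.007, 0.003, -1.0]]
ft_force: [-7.5, -18.6, 6.6]
grip_width: 0.0551
gripper_force: 9.1
```

>>> {"method": "servo_tool", "body": {
  "steps": [
    {"tx": 0, "ty": 0, "tz": 0.3, "yaw": 0, "claw": 5.5},
    {"tx": 0, "ty": 0.02, "tz": 0.4, "yaw": 0, "claw": 5.5},
    {"tx": 0, "ty": 0.05, "tz": 0.5, "yaw": 0, "claw": 5.5},
    {"tx": 0, "ty": 0.07, "tz": 0.5, "yaw": 0, "claw": 5.5},
    {"tx": 0, "ty": 0, "tz": 0, "yaw": 0, "claw": 5.5}
  ]
}}

```text
time_s: 34.7
position: [0.4545, -0.1902, 0.0011]
tool_rot: [[0.128, 0.992, 0.001], [0.992, -0.128, -0.0], [-0.0, 0.001, -1.0]]
ft_force: [0.8, 0.8, 0.8]
grip_width: 0.0553
gripper_force: 0.0
```

```bash
python3 - <<'E'
from h import *
im2,W=cloud('side'); np.save('s10.npy',W); cv2.imwrite('pics/s10.png',im2[...,::-1])
q=(W[...,:2]-[.5294,.1589])@np.array([[.992,.129],[-.129,.992]]).T
K,D,T=cam('side')
for cx in (-.07,-.05,-.03,-.01):
    m=(abs(q[...,0]-cx)<.01)&(q[...,1]<-.225)&(q[...,1]>-.40)&(W[...,2]<.12)
    y,z=q[...,1][m],W[...,2][m]
    print(cx,[(round(a,2),int((k:=(y>a)&(y<a+.02)).sum()),[round(float(t)*1000) for t in np.percentile(z[k],[10,50,90])] if k.any() else '') for a in np.arange(-.40,-.23,.02)])
E
```

```text
-0.07 [(np.float64(-0.4), 14, [0, 2, 5]), (np.float64(-0.38), 22, [-1, 1, 6]), (np.float64(-0.36), 60, [1, 74, 111]), (np.float64(-0.34), 47, [3, 72, 103]), (np.float64(-0.32), 5, [7, 10, 11]), (np.float64(-0.3), 0, ''), (np.float64(-0.28), 0, ''), (np.float64(-0.26), 0, ''), (np.float64(-0.24), 0, '')]
-0.05 [(np.float64(-0.4), 15, [-2, 1, 5]), (np.float64(-0.38), 17, [-1, 2, 6]), (np.float64(-0.36), 26, [0, 4, 111]), (np.float64(-0.34), 15, [0, 3, 108]), (np.float64(-0.32), 0, ''), (np.float64(-0.3), 0, ''), (np.float64(-0.28), 0, ''), (np.float64(-0.26), 0, ''), (np.float64(-0.24), 0, '')]
-0.03 [(np.float64(-0.4), 18, [-1, 2, 5]), (np.float64(-0.38), 22, [-2, 1, 6]), (np.float64(-0.36), 16, [-2, 2, 5]), (np.float64(-0.34), 7, [3, 4, 8]), (np.float64(-0.32), 2, [31, 32, 33]), (np.float64(-0.3), 2, [32, 33, 34]), (np.float64(-0.28), 0, ''), (np.float64(-0.26), 0, ''), (np.float64(-0.24), 0, '')]
-0.01 [(np.float64(-0.4), 30, [1, 8, 45]), (np.float64(-0.38), 16, [0, 2, 4]), (np.float64(-0.36), 13, [1, 3, 6]), (np.float64(-0.34), 0, ''), (np.float64(-0.32), 4, [31, 33, 34]), (np.float64(-0.3), 1, [32, 32, 32]), (np.float64(-0.28), 0, ''), (np.float64(-0.26), 0, ''), (np.float64(-0.24), 4, [83, 86, 88])]
```

>>> {"method": "servo_tool", "body": {
  "steps": [
    {"tx": -0.2, "ty": -1.5, "tz": 0, "yaw": 0, "claw": 5.5},
    {"tx": -0.2, "ty": -1.5, "tz": 0, "yaw": 0, "claw": 5.5},
    {"tx": 0, "ty": 0, "tz": -1.2, "yaw": 0, "claw": 5.5},
    {"tx": 0, "ty": 0, "tz": -0.5, "yaw": 0, "claw": 5.5},
    {"tx": 0, "ty": 0, "tz": -0.25, "yaw": 0, "claw": 5.5},
    {"tx": 0, "ty": 0, "tz": 0, "yaw": 0, "claw": 5.5}
  ]
}}

```text
time_s: 35.35
position: [0.4499, -0.2214, -0.0184]
tool_rot: [[0.128, 0.992, -0.0], [0.992, -0.128, -0.001], [-0.001, -0.0, -1.0]]
ft_force: [-5.3, -2.9, 9.9]
grip_width: 0.0552
gripper_force: 5.0
```

>>> {"method": "servo_tool", "body": {
  "steps": [
    {"tx": 0.13, "ty": 1, "tz": 0, "yaw": 0, "claw": 5.5},
    {"tx": 0.13, "ty": 0.8, "tz": 0, "yaw": 0, "claw": 5.5},
    {"tx": 0, "ty": 0.3, "tz": 0, "yaw": 0, "claw": 5.5},
    {"tx": 0, "ty": 0, "tz": 0, "yaw": 0, "claw": 5.5}
  ]
}}

```text
time_s: 35.75
position: [0.4536, -0.2002, -0.0183]
tool_rot: [[0.128, 0.992, 0.002], [0.992, -0.128, -0.002], [-0.001, 0.002, -1.0]]
ft_force: [1.7, -0.0, 5.7]
grip_width: 0.0548
gripper_force: 3.4
```

>>> {"method": "servo_tool", "body": {
  "steps": [
    {"tx": 0.04, "ty": 0.3, "tz": 0.05, "yaw": 0, "claw": 5.5},
    {"tx": 0.02, "ty": 0.2, "tz": 0, "yaw": 0, "claw": 5.5},
    {"tx": 0, "ty": 0, "tz": 0, "yaw": 0, "claw": 5.5}
  ]
}}

```text
time_s: 36.05
position: [0.4539, -0.197, -0.0182]
tool_rot: [[0.127, 0.992, 0.001], [0.992, -0.127, -0.005], [-0.004, 0.002, -1.0]]
ft_force: [-4.7, -12.4, -1.2]
grip_width: 0.055
gripper_force: 6.9
```

>>> {"method": "servo_tool", "body": {
  "steps": [
    {"tx": 0, "ty": 0, "tz": 0.2, "yaw": 0, "claw": 5.5},
    {"tx": 0, "ty": 0, "tz": 0, "yaw": 0, "claw": 5.5}
  ]
}}

```text
time_s: 36.25
position: [0.4538, -0.1969, -0.0161]
tool_rot: [[0.128, 0.992, 0.001], [0.992, -0.128, -0.004], [-0.004, 0.002, -1.0]]
ft_force: [-4.6, -12.3, -0.4]
grip_width: 0.0547
gripper_force: 6.5
```

>>> {"method": "servo_tool", "body": {
  "steps": [
    {"tx": 0, "ty": 0, "tz": 0.2, "yaw": 0, "claw": 5.5},
    {"tx": 0, "ty": 0, "tz": 0, "yaw": 0, "claw": 5.5}
  ]
}}

```text
time_s: 36.45
position: [0.4539, -0.1969, -0.0141]
tool_rot: [[0.128, 0.992, 0.001], [0.992, -0.128, -0.004], [-0.004, 0.002, -1.0]]
ft_force: [-3.3, -12.3, 0.0]
grip_width: 0.0551
gripper_force: 6.4
```

>>> {"method": "servo_tool", "body": {
  "steps": [
    {"tx": 0, "ty": 0, "tz": 0.25, "yaw": 0, "claw": 5.5},
    {"tx": 0, "ty": 0, "tz": 0, "yaw": 0, "claw": 5.5}
  ]
}}

```text
time_s: 36.65
position: [0.4539, -0.1968, -0.0116]
tool_rot: [[0.128, 0.992, 0.001], [0.992, -0.128, -0.004], [-0.004, 0.002, -1.0]]
ft_force: [-2.7, -12.2, 0.6]
grip_width: 0.0551
gripper_force: 6.0
```

>>> {"method": "servo_tool", "body": {
  "steps": [
    {"tx": 0, "ty": 0.03, "tz": 0.3, "yaw": 0, "claw": 5.5},
    {"tx": 0, "ty": 0, "tz": 0, "yaw": 0, "claw": 5.5}
  ]
}}

```text
time_s: 36.85
position: [0.4539, -0.1966, -0.0085]
tool_rot: [[0.128, 0.992, 0.001], [0.992, -0.128, -0.004], [-0.004, 0.002, -1.0]]
ft_force: [-3.9, -11.3, 0.6]
grip_width: 0.0552
gripper_force: 6.3
```

It's lifting now: 12 N held with the tip about 10 mm up. I'll follow the arc.

>>> {"method": "servo_tool", "body": {
  "steps": [
    {"tx": 0.01, "ty": 0.06, "tz": 0.5, "yaw": 0, "claw": 5.5},
    {"tx": 0.01, "ty": 0.08, "tz": 0.5, "yaw": 0, "claw": 5.5},
    {"tx": 0.01, "ty": 0.1, "tz": 0.5, "yaw": 0, "claw": 5.5},
    {"tx": 0.02, "ty": 0.12, "tz": 0.5, "yaw": 0, "claw": 5.5},
    {"tx": 0, "ty": 0, "tz": 0, "yaw": 0, "claw": 5.5}
  ]
}}

```text
time_s: 37.35
position: [0.4546, -0.1933, 0.012]
tool_rot: [[0.127, 0.992, 0.002], [0.992, -0.127, -0.005], [-0.005, 0.003, -1.0]]
ft_force: [-3.9, -14.2, 3.3]
grip_width: 0.0547
gripper_force: 7.1
```

>>> {"method": "servo_tool", "body": {
  "steps": [
    {"tx": 0.02, "ty": 0.15, "tz": 0.5, "yaw": 0, "claw": 5.5},
    {"tx": 0.02, "ty": 0.17, "tz": 0.5, "yaw": 0, "claw": 5.5},
    {"tx": 0, "ty": 0, "tz": 0, "yaw": 0, "claw": 5.5}
  ]
}}

```text
time_s: 37.65
position: [0.455, -0.1903, 0.0222]
tool_rot: [[0.127, 0.992, 0.002], [0.992, -0.127, -0.006], [-0.006, 0.003, -1.0]]
ft_force: [-5.4, -15.5, 4.4]
grip_width: 0.0549
gripper_force: 7.7
```

>>> {"method": "servo_tool", "body": {
  "steps": [
    {"tx": 0.02, "ty": 0.15, "tz": 0.5, "yaw": 0, "claw": 5.5},
    {"tx": 0.02, "ty": 0.18, "tz": 0.5, "yaw": 0, "claw": 5.5},
    {"tx": 0.03, "ty": 0.22, "tz": 0.5, "yaw": 0, "claw": 5.5},
    {"tx": 0.03, "ty": 0.25, "tz": 0.5, "yaw": 0, "claw": 5.5},
    {"tx": 0, "ty": 0, "tz": 0, "yaw": 0, "claw": 5.5}
  ]
}}

```text
time_s: 38.15
position: [0.456, -0.1811, 0.0421]
tool_rot: [[0.128, 0.992, 0.002], [0.992, -0.128, -0.004], [-0.004, 0.003, -1.0]]
ft_force: [-1.6, -9.1, 4.2]
grip_width: 0.0548
gripper_force: 5.1
```

>>> {"method": "servo_tool", "body": {
  "steps": [
    {"tx": 0.04, "ty": 0.3, "tz": 0.5, "yaw": 0, "claw": 5.5},
    {"tx": 0.04, "ty": 0.34, "tz": 0.5, "yaw": 0, "claw": 5.5},
    {"tx": 0, "ty": 0, "tz": 0, "yaw": 0, "claw": 5.5}
  ]
}}

```text
time_s: 38.45
position: [0.4569, -0.1747, 0.0522]
tool_rot: [[0.128, 0.992, 0.002], [0.992, -0.128, -0.004], [-0.004, 0.003, -1.0]]
ft_force: [-1.2, -8.7, 6.4]
grip_width: 0.0552
gripper_force: 5.3
```

>>> {"method": "servo_tool", "body": {
  "steps": [
    {"tx": 0.05, "ty": 0.38, "tz": 0.5, "yaw": 0, "claw": 5.5},
    {"tx": 0.06, "ty": 0.42, "tz": 0.5, "yaw": 0, "claw": 5.5},
    {"tx": 0.06, "ty": 0.47, "tz": 0.5, "yaw": 0, "claw": 5.5},
    {"tx": 0.07, "ty": 0.53, "tz": 0.5, "yaw": 0, "claw": 5.5},
    {"tx": 0, "ty": 0, "tz": 0, "yaw": 0, "claw": 5.5}
  ]
}}

```text
time_s: 38.95
position: [0.4593, -0.1561, 0.0723]
tool_rot: [[0.128, 0.992, 0.002], [0.992, -0.128, -0.004], [-0.003, 0.003, -1.0]]
ft_force: [-2.1, -7.4, 7.4]
grip_width: 0.0548
gripper_force: 5.3
```

>>> {"method": "servo_tool", "body": {
  "steps": [
    {"tx": 0.08, "ty": 0.6, "tz": 0.5, "yaw": 0, "claw": 5.5},
    {"tx": 0.09, "ty": 0.7, "tz": 0.5, "yaw": 0, "claw": 5.5},
    {"tx": 0, "ty": 0, "tz": 0, "yaw": 0, "claw": 5.5}
  ]
}}

```text
time_s: 39.25
position: [0.461, -0.1428, 0.0823]
tool_rot: [[0.128, 0.992, 0.002], [0.992, -0.128, -0.003], [-0.003, 0.003, -1.0]]
ft_force: [-1.3, -6.4, 8.0]
grip_width: 0.0549
gripper_force: 4.9
```

>>> {"method": "servo_tool", "body": {
  "steps": [
    {"tx": 0.1, "ty": 0.8, "tz": 0.5, "yaw": 0, "claw": 5.5},
    {"tx": 0.13, "ty": 1.0, "tz": 0.45, "yaw": 0, "claw": 5.5},
    {"tx": 0, "ty": 0, "tz": 0, "yaw": 0, "claw": 5.5}
  ]
}}

```text
time_s: 39.55
position: [0.4634, -0.1243, 0.0919]
tool_rot: [[0.127, 0.992, 0.003], [0.992, -0.127, -0.002], [-0.002, 0.003, -1.0]]
ft_force: [-0.6, -3.9, 8.6]
grip_width: 0.0552
gripper_force: 4.7
```

>>> {"method": "servo_tool", "body": {
  "steps": [
    {"tx": 0.09, "ty": 0.7, "tz": 0.1, "yaw": 0, "claw": 5.5},
    {"tx": 0.09, "ty": 0.7, "tz": 0.05, "yaw": 0, "claw": 5.5},
    {"tx": 0, "ty": 0, "tz": 0, "yaw": 0, "claw": 5.5}
  ]
}}

```text
time_s: 39.85
position: [0.4657, -0.112, 0.0953]
tool_rot: [[0.127, 0.992, 0.005], [0.992, -0.127, -0.006], [-0.006, 0.006, -1.0]]
ft_force: [-7.8, -9.6, 32.7]
grip_width: 0.0551
gripper_force: 14.7
```

>>> {"method": "servo_tool", "body": {
  "steps": [
    {"tx": 0, "ty": 0, "tz": 0.4, "yaw": 0, "claw": 5.5},
    {"tx": 0, "ty": 0, "tz": 0, "yaw": 0, "claw": 5.5}
  ]
}}

```text
time_s: 40.05
position: [0.4648, -0.1104, 0.0968]
tool_rot: [[0.128, 0.992, 0.002], [0.992, -0.128, -0.001], [-0.001, 0.002, -1.0]]
ft_force: [-0.2, -3.1, 9.9]
grip_width: 0.055
gripper_force: 4.8
```

>>> {"method": "servo_tool", "body": {
  "steps": [
    {"tx": 0.08, "ty": 0.6, "tz": 0.18, "yaw": 0, "claw": 5.5},
    {"tx": 0, "ty": 0, "tz": 0, "yaw": 0, "claw": 5.5}
  ]
}}

```text
time_s: 40.25
position: [0.4657, -0.1041, 0.0984]
tool_rot: [[0.128, 0.992, 0.002], [0.992, -0.128, -0.001], [-0.001, 0.002, -1.0]]
ft_force: [-1.2, -2.5, 8.9]
grip_width: 0.0551
gripper_force: 4.0
```

>>> {"method": "servo_tool", "body": {
  "steps": [
    {"tx": 0.08, "ty": 0.6, "tz": 0.15, "yaw": 0, "claw": 5.5},
    {"tx": 0.08, "ty": 0.6, "tz": 0.1, "yaw": 0, "claw": 5.5},
    {"tx": 0, "ty": 0, "tz": 0, "yaw": 0, "claw": 5.5}
  ]
}}

```text
time_s: 40.55
position: [0.4666, -0.0914, 0.1]
tool_rot: [[0.128, 0.992, -0.0], [0.992, -0.128, 0.001], [0.0, -0.001, -1.0]]
ft_force: [-0.3, -1.0, 0.1]
grip_width: 0.055
gripper_force: 0.0
```

>>> {"method": "servo_tool", "body": {
  "steps": [
    {"tx": 0.08, "ty": 0.6, "tz": 0.05, "yaw": 0, "claw": 5.5},
    {"tx": 0, "ty": 0, "tz": 0, "yaw": 0, "claw": 5.5}
  ]
}}

```text
time_s: 40.75
position: [0.4673, -0.0853, 0.1003]
tool_rot: [[0.128, 0.992, -0.001], [0.992, -0.128, 0.001], [0.001, -0.001, -1.0]]
ft_force: [-0.8, -1.0, -0.2]
grip_width: 0.0551
gripper_force: 0.0
```

```bash
cat > chk.py <<'E'
from h import *
for n in('side','top'):
    im,W=cloud(n); cv2.imwrite(f'pics/k_{n}.png',im[...,::-1])
    q=(W[...,:2]-[.5294,.1589])@np.array([[.992,.129],[-.129,.992]]).T; z=W[...,2]
    m=(q[...,0]>-.09)&(q[...,0]<.04)&(q[...,1]<-.20)&(q[...,1]>-.31)&(z>.094)&(z<.135)
    print(n,m.sum())
    for a in np.arange(-.09,.04,.01):
        k=m&(q[...,0]>a)&(q[...,0]<a+.01)
        if k.any(): print(round(a,2),k.sum(),'y',np.percentile(q[k][:,1],[10,50,90]).round(3),'z',np.percentile(z[k],[10,50,90]).round(3),'col',im[k].mean(0).round())
print(env.observe()['time_s'],env.observe()['position'])
E
python3 chk.py
```

```text
side 121
-0.09 23 y [-0.222 -0.218 -0.214] z [0.097 0.111 0.122] col [88. 83. 74.]
-0.08 20 y [-0.224 -0.221 -0.216] z [0.097 0.109 0.121] col [88. 82. 73.]
-0.07 29 y [-0.233 -0.225 -0.219] z [0.097 0.115 0.13 ] col [91. 86. 76.]
-0.06 27 y [-0.241 -0.225 -0.221] z [0.097 0.117 0.129] col [90. 86. 77.]
-0.05 14 y [-0.231 -0.228 -0.222] z [0.101 0.109 0.118] col [100.  95.  84.]
-0.04 1 y [-0.208 -0.208 -0.208] z [0.095 0.095 0.095] col [155. 130.  91.]
-0.03 2 y [-0.212 -0.209 -0.205] z [0.095 0.096 0.097] col [162. 137.  99.]
-0.02 1 y [-0.204 -0.204 -0.204] z [0.098 0.098 0.098] col [157. 126.  81.]
-0.01 2 y [-0.206 -0.205 -0.204] z [0.094 0.095 0.096] col [153. 124.  80.]
-0.0 1 y [-0.218 -0.218 -0.218] z [0.095 0.095 0.095] col [167. 139.  97.]
0.02 1 y [-0.223 -0.223 -0.223] z [0.096 0.096 0.096] col [157. 131.  91.]
top 0
40.85 [ 0.46740511 -0.08581935  0.10044198]
```

```bash
sed -i 's/>-.09)&(q/>-.17)\&(q/; s/z<.135/z<.16/; s/arange(-.09/arange(-.17/; s/,-.31)/,-.31)/' chk.py && python3 chk.py
```

```text
side 271
-0.14 7 y [-0.231 -0.225 -0.214] z [0.117 0.14  0.152] col [110. 109.  94.]
-0.13 44 y [-0.223 -0.212 -0.205] z [0.102 0.124 0.151] col [80. 78. 69.]
-0.12 32 y [-0.22  -0.212 -0.207] z [0.099 0.116 0.15 ] col [86. 82. 73.]
-0.11 22 y [-0.217 -0.214 -0.208] z [0.097 0.108 0.12 ] col [91. 85. 76.]
-0.1 25 y [-0.219 -0.215 -0.212] z [0.097 0.11  0.12 ] col [91. 85. 76.]
-0.09 19 y [-0.22  -0.218 -0.213] z [0.098 0.112 0.122] col [91. 86. 76.]
-0.08 22 y [-0.224 -0.219 -0.214] z [0.101 0.109 0.124] col [90. 85. 76.]
-0.07 41 y [-0.242 -0.228 -0.22 ] z [0.101 0.123 0.153] col [83. 79. 69.]
-0.06 41 y [-0.238 -0.231 -0.221] z [0.102 0.129 0.149] col [74. 71. 65.]
-0.05 15 y [-0.233 -0.229 -0.224] z [0.098 0.109 0.122] col [97. 92. 82.]
-0.03 1 y [-0.212 -0.212 -0.212] z [0.095 0.095 0.095] col [159. 130.  93.]
0.0 1 y [-0.202 -0.202 -0.202] z [0.095 0.095 0.095] col [148. 119.  76.]
0.03 1 y [-0.219 -0.219 -0.219] z [0.095 0.095 0.095] col [147. 118.  76.]
top 0
40.95 [ 0.46748497 -0.08600083  0.10054704]
```

```bash
sed -i 's/\[\[.992,.129\],\[-.129,.992\]\]/[[.992,-.129],[.129,.992]]/; s/-.17/-.10/g; s/<.04)/<.05)/; s/,.04,.01/,.05,.01/' chk.py && python3 chk.py
```

```text
side 278
-0.1 1 y [-0.203 -0.203 -0.203] z [0.094 0.094 0.094] col [67. 53. 34.]
-0.08 13 y [-0.25  -0.232 -0.228] z [0.1   0.121 0.145] col [126. 122. 106.]
-0.07 53 y [-0.246 -0.238 -0.228] z [0.1   0.126 0.15 ] col [73. 70. 62.]
-0.06 26 y [-0.242 -0.233 -0.231] z [0.102 0.114 0.148] col [88. 83. 74.]
-0.05 25 y [-0.235 -0.231 -0.227] z [0.095 0.108 0.121] col [91. 86. 76.]
-0.04 21 y [-0.235 -0.233 -0.228] z [0.099 0.11  0.121] col [91. 85. 75.]
-0.03 22 y [-0.234 -0.232 -0.228] z [0.098 0.11  0.121] col [90. 85. 76.]
-0.02 23 y [-0.236 -0.232 -0.228] z [0.097 0.107 0.121] col [90. 84. 75.]
-0.01 41 y [-0.253 -0.236 -0.229] z [0.097 0.122 0.152] col [85. 81. 71.]
-0.0 41 y [-0.244 -0.239 -0.23 ] z [0.104 0.129 0.153] col [74. 72. 65.]
0.01 12 y [-0.236 -0.233 -0.226] z [0.096 0.105 0.121] col [101.  94.  81.]
top 0
41.05 [ 0.46752266 -0.08603923  0.10065177]
```

The card now stands upright against the chest's end wall (chest x −75 to +20 mm, top at 121 mm). I'll lean it slightly over the rim so it stays, then regrasp across its thickness.

>>> {"method": "servo_tool", "body": {
  "steps": [
    {"tx": 0, "ty": 0, "tz": -0.4, "yaw": 0, "claw": 5.5},
    {"tx": 0, "ty": 0, "tz": -0.4, "yaw": 0, "claw": 5.5},
    {"tx": 0.05, "ty": 0.4, "tz": 0, "yaw": 0, "claw": 5.5},
    {"tx": 0.05, "ty": 0.4, "tz": 0, "yaw": 0, "claw": 5.5},
    {"tx": 0.03, "ty": 0.3, "tz": 0, "yaw": 0, "claw": 5.5},
    {"tx": 0, "ty": 0, "tz": 0, "yaw": 0, "claw": 5.5}
  ]
}}

```text
time_s: 41.65
position: [0.4689, -0.0744, 0.0928]
tool_rot: [[0.128, 0.992, 0.0], [0.992, -0.128, -0.0], [0.0, 0.0, -1.0]]
ft_force: [-1.0, 0.2, -0.4]
grip_width: 0.055
gripper_force: 0.0
```

```bash
python3 chk.py
```

```text
side 254
-0.09 1 y [-0.228 -0.228 -0.228] z [0.16 0.16 0.16] col [77. 76. 65.]
-0.08 16 y [-0.237 -0.231 -0.223] z [0.107 0.139 0.157] col [84. 82. 72.]
-0.07 46 y [-0.233 -0.228 -0.223] z [0.1   0.127 0.152] col [62. 59. 54.]
-0.06 22 y [-0.231 -0.226 -0.222] z [0.097 0.114 0.144] col [88. 83. 74.]
-0.05 18 y [-0.229 -0.225 -0.221] z [0.096 0.106 0.119] col [89. 83. 74.]
-0.04 18 y [-0.229 -0.225 -0.221] z [0.097 0.111 0.12 ] col [96. 90. 78.]
-0.03 16 y [-0.228 -0.224 -0.223] z [0.097 0.105 0.117] col [83. 78. 70.]
-0.02 18 y [-0.229 -0.226 -0.221] z [0.096 0.109 0.12 ] col [98. 92. 80.]
-0.01 43 y [-0.241 -0.229 -0.221] z [0.098 0.12  0.15 ] col [76. 72. 64.]
-0.0 36 y [-0.234 -0.227 -0.222] z [0.099 0.122 0.154] col [67. 63. 57.]
0.01 19 y [-0.236 -0.225 -0.222] z [0.102 0.117 0.146] col [104.  99.  87.]
0.02 1 y [-0.23 -0.23 -0.23] z [0.158 0.158 0.158] col [71. 70. 61.]
top 0
41.75 [ 0.46895899 -0.07480896  0.09281582]
```

>>> {"method": "servo_tool", "body": {
  "steps": [
    {"tx": -0.1, "ty": -0.8, "tz": 0, "yaw": 0, "claw": 5.5},
    {"tx": -0.22, "ty": -1.7, "tz": 0, "yaw": 0, "claw": 5.5},
    {"tx": 0, "ty": 0, "tz": 4, "yaw": 0, "claw": 5.5},
    {"tx": 0, "ty": 0, "tz": 4, "yaw": 0, "claw": 5},
    {"tx": 0, "ty": 0, "tz": 0, "yaw": 8.2, "claw": 5},
    {"tx": 0, "ty": 0, "tz": 0, "yaw": 8.2, "claw": 5},
    {"tx": 0, "ty": 0, "tz": 0, "yaw": 8.2, "claw": 5},
    {"tx": 0, "ty": 0, "tz": 0, "yaw": 8.2, "claw": 5},
    {"tx": 0, "ty": 0, "tz": 0, "yaw": 8.2, "claw": 5},
    {"tx": 0, "ty": 0, "tz": 0, "yaw": 8.2, "claw": 5},
    {"tx": 0, "ty": 0, "tz": 0, "yaw": 8.2, "claw": 5},
    {"tx": 0, "ty": 0, "tz": 0, "yaw": 8.2, "claw": 5},
    {"tx": 0, "ty": 0, "tz": 0, "yaw": 8.2, "claw": 5},
    {"tx": 0, "ty": 0, "tz": 0, "yaw": 8.1, "claw": 5},
    {"tx": 0, "ty": 0, "tz": 0, "yaw": 8.1, "claw": 5},
    {"tx": 0.36, "ty": 1.85, "tz": 0, "yaw": 0, "claw": 5},
    {"tx": 0.36, "ty": 1.85, "tz": 0, "yaw": 0, "claw": 5},
    {"tx": 0, "ty": 0, "tz": 0, "yaw": 0, "claw": 5},
    {"tx": 0, "ty": 0, "tz": 0, "yaw": 0, "claw": 5}
  ]
}}

```text
time_s: 43.65
position: [0.4729, -0.0635, 0.1728]
tool_rot: [[-0.992, 0.128, 0.0], [0.128, 0.992, -0.0], [-0.0, -0.0, -1.0]]
ft_force: [-0.6, 0.9, -0.2]
grip_width: 0.0499
gripper_force: 0.0
```

```bash
python3 chk.py
```

```text
side 151
-0.1 1 y [-0.215 -0.215 -0.215] z [0.094 0.094 0.094] col [127. 120. 100.]
-0.08 7 y [-0.226 -0.224 -0.216] z [0.094 0.103 0.116] col [105. 100.  86.]
-0.07 17 y [-0.229 -0.225 -0.222] z [0.096 0.106 0.117] col [86. 81. 72.]
-0.06 17 y [-0.23  -0.226 -0.222] z [0.099 0.111 0.118] col [94. 88. 78.]
-0.05 14 y [-0.23  -0.224 -0.219] z [0.099 0.112 0.119] col [91. 85. 75.]
-0.04 19 y [-0.228 -0.223 -0.22 ] z [0.1   0.111 0.121] col [93. 88. 78.]
-0.03 15 y [-0.228 -0.222 -0.22 ] z [0.098 0.108 0.119] col [94. 88. 79.]
-0.02 18 y [-0.23  -0.225 -0.222] z [0.097 0.11  0.118] col [103.  97.  86.]
-0.01 14 y [-0.229 -0.223 -0.219] z [0.1   0.114 0.119] col [106.  99.  89.]
-0.0 18 y [-0.229 -0.224 -0.221] z [0.098 0.111 0.119] col [103.  98.  87.]
0.01 11 y [-0.228 -0.223 -0.221] z [0.099 0.112 0.118] col [118. 112.  98.]
top 19
-0.05 8 y [-0.233 -0.229 -0.227] z [0.101 0.118 0.12 ] col [96. 90. 82.]
-0.04 11 y [-0.232 -0.229 -0.226] z [0.106 0.113 0.118] col [94. 87. 80.]
43.75 [ 0.47282957 -0.06374334  0.17272595]
```

>>> {"method": "servo_tool", "body": {
  "newtons": 60,
  "steps": [
    {"tx": 0, "ty": 0, "tz": -3, "yaw": 0, "claw": 5},
    {"tx": 0, "ty": 0, "tz": -2.5, "yaw": 0, "claw": 5},
    {"tx": 0, "ty": 0, "tz": -2, "yaw": 0, "claw": 5},
    {"tx": 0, "ty": 0, "tz": -1.2, "yaw": 0, "claw": 5},
    {"tx": 0, "ty": 0, "tz": 0, "yaw": 0, "claw": 5},
    {"tx": 0, "ty": 0, "tz": 0, "yaw": 0, "claw": 0},
    {"tx": 0, "ty": 0, "tz": 0, "yaw": 0, "claw": 0},
    {"tx": 0, "ty": 0, "tz": 0, "yaw": 0, "claw": 0},
    {"tx": 0, "ty": 0, "tz": 0, "yaw": 0, "claw": 0},
    {"tx": 0, "ty": 0, "tz": 0, "yaw": 0, "claw": 0},
    {"tx": 0, "ty": 0, "tz": 0, "yaw": 0, "claw": 0},
    {"tx": 0, "ty": 0, "tz": 0, "yaw": 0, "claw": 0}
  ]
}}

```text
time_s: 44.95
position: [0.4738, -0.0644, 0.0871]
tool_rot: [[-0.992, 0.128, 0.003], [0.128, 0.992, -0.004], [-0.003, -0.003, -1.0]]
ft_force: [-1.9, -5.1, 9.0]
grip_width: 0.0049
gripper_force: 57.6
```

>>> {"method": "servo_tool", "body": {
  "steps": [
    {"tx": 0, "ty": 0, "tz": 1, "yaw": 0, "claw": 0},
    {"tx": 0, "ty": 0, "tz": 2, "yaw": 0, "claw": 0},
    {"tx": 0, "ty": 0, "tz": 3, "yaw": 0, "claw": 0},
    {"tx": 0, "ty": 0, "tz": 3.5, "yaw": 0, "claw": 0},
    {"tx": 0, "ty": 0, "tz": 3.5, "yaw": 0, "claw": 0},
    {"tx": 0, "ty": 0, "tz": 2, "yaw": 0, "claw": 0},
    {"tx": 0, "ty": 0, "tz": 0, "yaw": 0, "claw": 0},
    {"tx": 0, "ty": 0, "tz": 0, "yaw": 0, "claw": 0}
  ]
}}

```text
time_s: 45.75
position: [0.4726, -0.0628, 0.2353]
tool_rot: [[-0.992, 0.128, -0.0], [0.128, 0.992, 0.0], [0.0, 0.0, -1.0]]
ft_force: [-0.6, -0.2, -1.5]
grip_width: 0.0032
gripper_force: 59.8
```

```bash
sed 's/z>.094)&(z<.16/z>.10)\&(z<.26/' chk.py > chk2.py && python3 chk2.py
```

```text
side 771
-0.08 41 y [-0.23  -0.225 -0.223] z [0.169 0.207 0.243] col [117. 113.  99.]
-0.07 88 y [-0.229 -0.226 -0.221] z [0.161 0.206 0.249] col [85. 78. 70.]
-0.06 87 y [-0.23  -0.226 -0.223] z [0.161 0.206 0.251] col [83. 76. 69.]
-0.05 83 y [-0.229 -0.226 -0.222] z [0.159 0.203 0.248] col [83. 77. 69.]
-0.04 85 y [-0.231 -0.226 -0.221] z [0.161 0.205 0.245] col [75. 70. 63.]
-0.03 79 y [-0.23  -0.226 -0.222] z [0.159 0.201 0.242] col [72. 67. 61.]
-0.02 83 y [-0.23  -0.227 -0.222] z [0.159 0.203 0.248] col [72. 67. 61.]
-0.01 86 y [-0.23  -0.225 -0.221] z [0.162 0.206 0.249] col [74. 69. 62.]
-0.0 82 y [-0.23  -0.226 -0.222] z [0.162 0.205 0.249] col [71. 66. 60.]
0.01 57 y [-0.23  -0.226 -0.223] z [0.161 0.204 0.248] col [88. 82. 73.]
top 56
-0.08 1 y [-0.227 -0.227 -0.227] z [0.254 0.254 0.254] col [72. 64. 59.]
-0.07 9 y [-0.228 -0.227 -0.227] z [0.214 0.23  0.248] col [67. 61. 56.]
-0.06 18 y [-0.228 -0.228 -0.227] z [0.168 0.211 0.252] col [63. 58. 53.]
-0.05 18 y [-0.228 -0.228 -0.227] z [0.156 0.2   0.242] col [70. 66. 61.]
-0.04 8 y [-0.228 -0.228 -0.228] z [0.162 0.188 0.21 ] col [58. 53. 50.]
-0.03 2 y [-0.228 -0.228 -0.228] z [0.153 0.154 0.154] col [97. 90. 84.]
45.85 [ 0.47229398 -0.06271977  0.23449498]
```

The card is held upright with its bottom at about 150 mm. Moving over to the bay.

>>> {"method": "servo_tool", "body": {
  "steps": [
    {"tx": 0.58, "ty": 1.8, "tz": 0, "yaw": 0, "claw": 0},
    {"tx": 1.16, "ty": 3.57, "tz": 0, "yaw": 0, "claw": 0},
    {"tx": 1.16, "ty": 3.57, "tz": 0, "yaw": 0, "claw": 0},
    {"tx": 1.16, "ty": 3.57, "tz": 0, "yaw": 0, "claw": 0},
    {"tx": 1.16, "ty": 3.57, "tz": 0, "yaw": 0, "claw": 0},
    {"tx": 1.16, "ty": 3.57, "tz": 0, "yaw": 0, "claw": 0},
    {"tx": 1.16, "ty": 3.57, "tz": 0, "yaw": 0, "claw": 0},
    {"tx": 1.16, "ty": 3.57, "tz": 0, "yaw": 0, "claw": 0},
    {"tx": 1.16, "ty": 3.57, "tz": 0, "yaw": 0, "claw": 0},
    {"tx": 0.58, "ty": 1.8, "tz": 0, "yaw": 0, "claw": 0},
    {"tx": 0, "ty": 0, "tz": 0, "yaw": 0, "claw": 0},
    {"tx": 0, "ty": 0, "tz": 0, "yaw": 0, "claw": 0},
    {"tx": 0, "ty": 0, "tz": -3, "yaw": 0, "claw": 0},
    {"tx": 0, "ty": 0, "tz": -3, "yaw": 0, "claw": 0},
    {"tx": 0, "ty": 0, "tz": -3, "yaw": 0, "claw": 0},
    {"tx": 0, "ty": 0, "tz": -2, "yaw": 0, "claw": 0},
    {"tx": 0, "ty": 0, "tz": -1.5, "yaw": 0, "claw": 0},
    {"tx": 0, "ty": 0, "tz": -0.8, "yaw": 0, "claw": 0},
    {"tx": 0, "ty": 0, "tz": 0, "yaw": 0, "claw": 0}
  ]
}}

```text
time_s: 47.75
position: [0.5768, 0.2577, 0.1019]
tool_rot: [[-0.992, 0.129, -0.002], [0.129, 0.992, -0.001], [0.002, -0.001, -1.0]]
ft_force: [-0.1, -0.0, -0.7]
grip_width: 0.0036
gripper_force: 59.8
```

>>> {"method": "servo_tool", "body": {
  "steps": [
    {"tx": 0, "ty": 0, "tz": -0.3, "yaw": 0, "claw": 0},
    {"tx": 0, "ty": 0, "tz": -0.25, "yaw": 0, "claw": 0},
    {"tx": 0, "ty": 0, "tz": 0, "yaw": 0, "claw": 0}
  ]
}}

```text
time_s: 48.05
position: [0.5773, 0.2586, 0.0974]
tool_rot: [[-0.992, 0.128, 0.0], [0.128, 0.992, 0.0], [-0.0, 0.0, -1.0]]
ft_force: [-0.7, 0.3, -1.4]
grip_width: 0.0033
gripper_force: 59.8
```

>>> {"method": "servo_tool", "body": {
  "steps": [
    {"tx": 0, "ty": 0, "tz": 0, "yaw": 0, "claw": 2.8},
    {"tx": 0, "ty": 0, "tz": 0, "yaw": 0, "claw": 2.8},
    {"tx": 0, "ty": 0, "tz": 0, "yaw": 0, "claw": 2.8},
    {"tx": 0, "ty": 0, "tz": 0, "yaw": 0, "claw": 2.8},
    {"tx": 0, "ty": 0, "tz": 2, "yaw": 0, "claw": 2.8},
    {"tx": 0, "ty": 0, "tz": 3, "yaw": 0, "claw": 2.8},
    {"tx": 0, "ty": 0, "tz": 4, "yaw": 0, "claw": 2.8},
    {"tx": 0, "ty": 0, "tz": 4, "yaw": 0, "claw": 2.8},
    {"tx": -1, "ty": -4.5, "tz": 0, "yaw": 0, "claw": 2.8},
    {"tx": -1, "ty": -4.5, "tz": 0, "yaw": 0, "claw": 2.8},
    {"tx": -1, "ty": -4.5, "tz": 0, "yaw": 0, "claw": 2.8},
    {"tx": -1, "ty": -4.5, "tz": 0, "yaw": 0, "claw": 2.8},
    {"tx": -1, "ty": -4.5, "tz": 0, "yaw": 0, "claw": 2.8},
    {"tx": -1, "ty": -4.5, "tz": 0, "yaw": 0, "claw": 2.8},
    {"tx": -1, "ty": -4.5, "tz": 0, "yaw": 0, "claw": 2.8},
    {"tx": 0, "ty": 0, "tz": 0, "yaw": 0, "claw": 2.8},
    {"tx": 0, "ty": 0, "tz": 0, "yaw": 0, "claw": 2.8}
  ]
}}

```text
time_s: 49.75
position: [0.5071, -0.057, 0.2274]
tool_rot: [[-0.991, 0.13, 0.0], [0.13, 0.991, 0.0], [-0.0, 0.0, -1.0]]
ft_force: [-0.1, 1.3, -0.9]
grip_width: 0.0281
gripper_force: 0.0
```

```bash
cat > fin.py <<'E'
from h import *
for n in('top','side'):
    im,W=cloud(n)
    q=(W[...,:2]-[.5438,.273])@np.array([[.992,-.129],[.129,.992]]).T; z=W[...,2]
    print(n)
    for y0 in np.arange(.12,-.14,-.02):
        print('%.2f'%y0,' '.join('%4d'%round(1000*np.median(z[k])) if (k:=(abs(q[...,0]-x0)<.01)&(abs(q[...,1]-y0)<.01)&(z==z)).any() else '   .' for x0 in np.arange(-.12,.13,.02)))
    m=(abs(q[...,0])<.1)&(abs(q[...,1])<.12)&(z>.012); c=im.astype(int)
    if n=='top': # handle
        h=(z>.108)&(z<.13)&(abs(q[...,0])<.06)&(q[...,1]<-.15)&(q[...,1]>-.3); print('handle y',np.median(q[h][:,1]) if h.any() else None)
        P=W[165:185,330:365].reshape(-1,3);P=P[P[:,2]>.022];print('smalldie',P.mean(0).round(3))
print(env.observe()['position'],env.observe()['time_s'])
E
python3 fin.py
```

```text
top
0.12    0   68   56   54   57   55   58   64   72   73   73   73   77
0.10    1   11    8    9    8    7    7    9   69   70   75   78   78
0.08    0   10    8   68   66    8    7  110  112  108   99   78   78
0.06    0   10   65   68   67   63    7  109  102   89  102   78   77
0.04    1    7   66   68   67   37    8  128  129  135  133   45   78
0.02    0    9   33   51   53   10   97  104  104  103  101   33   77
-0.00    1    9    8    7    7    8   49   50   52   51   35   26   79
-0.02    0    9    8    7    7    7    8    8    8    8    8   25   78
-0.04    0    9    8    7    7    7    7    8    8    8    7   24   77
-0.06    1    9    8    8    7    8    8    7    7    8    8   26   77
-0.08    0    9    8    7    7    8    7    8    7    7    7   26   77
-0.10    2   44    7    7    7    7    8    7    8    9    7   41   78
-0.12    1   85   87   88   87   88   87   88   87   87   87   86   79
handle y -0.22535027397516247
smalldie [ 0.469 -0.059  0.448]
side
0.12    7   39   38   37   41   36   41   40   39   40   38   40    5
0.10    5   79    .    .    .    .    .   94   99   96   95   74   76
0.08    6   80   54   59   57   59    .  103   97   98  107   62   78
0.06    7   80   64   70   69   65   10   89  109    .  130   54   82
0.04    5   80   56   69   69   68   11   84  120  118  119    .   82
0.02   12   80   44   70   70   78   68   63    .    .    .    .    .
-0.00   13   81    9    .    .   40   16   14    .    .    .    .    .
-0.02    4   79    9   13   12   11    8    .    .    .    .   80   80
-0.04    9   81    9   10    9   10   10    .    .    .    .   74   79
-0.06    7   81   10    9    9   10   10   11    .    .    .   63   79
-0.08    6   79   10   10   10   10    9    9   11   10   10   48   79
-0.10   14   75   37   35   30   30   46   31   38   31   34   43   80
-0.12    8   83   75   75   75   74   76   75   77   75   73   79   80
[ 0.5073786  -0.05552414  0.22728262] 49.85
```

The card leans on the tower inside the bay, the die and tower are where I set them, the lid is at 225 mm, and the lower lid does not show in the bay. Handing in.

```bash
python3 -c "
from rig import env
print(env.close_job())"
```

```text
the job is handed in; nothing more can be done
None
```

The job is handed in at about 50 s of the 72 s allowed: the lid is open by about 225 mm, the other lid is shut, and the die, tower and card are in the bay; the card slipped once onto the table and I recovered it, my last camera check showed all three inside, and I didn't re-measure the bystanders.

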